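Exchange the power modules on an inverter heat sink

TASK

Change the power modules of this welding inverter: fold the two long flaps of the carton right back outside the box, then the two short end flaps under them, and leave all four folded back. Put the old scorched ivory module away in the carton, flat in an empty foam recess, and lay every new black module flat on the heat sink, each centred and square on a blue thermal pad of its own so that its screw holes line up, all next to one another in one even row with no empty pad between them. Leave the jar, the screwdriver and the solder spool where they are.

Things in the scene. Friction and masses are not known exactly. Their poses are not given: they have to be found in the camera images.
- carton: Cardboard carton, fixed. 130 (x) by 280 (y) mm, walls 4 mm thick, 64 mm high; origin: centre of underside, z up. Four hinged flaps 4 mm thick. Inside, pink foam with four recesses 106 (x) by 46 (y) mm at y = -93, -31, 31, 93 mm, floors 10 mm and ribs between them 18 mm above the origin. Two to four recesses hold a power module each, long side along x.
- flap_far (a joint): Long (outer) flap; starts ajar at 0.75 to 1.0 rad. Cardboard flap on the carton's +x long side, 65 mm from crease to free edge, 280 mm wide. Angle in rad: 0 flat shut, 1.57 upright, stop at 2.8 (folded back outside). Stays where it is left; takes about 1 N at the edge. Swing it in an arc about the crease.
- flap_far_hinge (a point): Middle of the crease of flap_far, 68.5 mm above the carton's origin; axes as the carton.
- flap_near (a joint): Long (outer) flap; starts ajar at 0.75 to 1.0 rad. Cardboard flap on the carton's -x long side, 65 mm from crease to free edge, 280 mm wide. Angle in rad: 0 flat shut, 1.57 upright, stop at 2.8 (folded back outside). Stays where it is left; takes about 1 N at the edge. Swing it in an arc about the crease.
- flap_near_hinge (a point): Middle of the crease of flap_near, 68.5 mm above the carton's origin; axes as the carton.
- flap_left (a joint): Short end flap under the long flaps, over the end recess; starts ajar at 0.30 to 0.45 rad. Cardboard flap on the carton's +y short end, 50 mm from crease to free edge, 120 mm wide at the crease, tapering to 68 mm at the free edge. Angle in rad: 0 flat shut, 1.57 upright, stop at 2.8 (folded back outside). Stays where it is left; takes about 1 N at the edge. Swing it in an arc about the crease.
- flap_left_hinge (a point): Middle of the crease of flap_left, 64.0 mm above the carton's origin; axes as the carton.
- flap_right (a joint): Short end flap under the long flaps, over the end recess; starts ajar at 0.30 to 0.45 rad. Cardboard flap on the carton's -y short end, 50 mm from crease to free edge, 120 mm wide at the crease, tapering to 68 mm at the free edge. Angle in rad: 0 flat shut, 1.57 upright, stop at 2.8 (folded back outside). Stays where it is left; takes about 1 N at the edge. Swing it in an arc about the crease.
- flap_right_hinge (a point): Middle of the crease of flap_right, 64.0 mm above the carton's origin; axes as the carton.
- module0: Power transistor module: black block on a metal base plate, three screw terminals on top, a mounting hole near each end; 94 mm (its x) by 34 mm (its y) by 29 mm high, about 160 g, loose; grip it across the 34 mm. Origin at the centre of its underside, z up. New module. Two to four are present, the rest absent (None).
- module1: Power transistor module: black block on a metal base plate, three screw terminals on top, a mounting hole near each end; 94 mm (its x) by 34 mm (its y) by 29 mm high, about 160 g, loose; grip it across the 34 mm. Origin at the centre of its underside, z up. New module. Two to four are present, the rest absent (None).
- module2: Power transistor module: black block on a metal base plate, three screw terminals on top, a mounting hole near each end; 94 mm (its x) by 34 mm (its y) by 29 mm high, about 160 g, loose; grip it across the 34 mm. Origin at the centre of its underside, z up. New module. Two to four are present, the rest absent (None).
- module3: Power transistor module: black block on a metal base plate, three screw terminals on top, a mounting hole near each end; 94 mm (its x) by 34 mm (its y) by 29 mm high, about 160 g, loose; grip it across the 34 mm. Origin at the centre of its underside, z up. New module. Two to four are present, the rest absent (None).
- old_module: The old, burnt-out module: same shape and size as the others (94 x 34 x 29 mm, about 160 g, loose, origin at the centre of its underside) but with an ivory housing with dark scorch marks; starts lying flat and askew on the heat sink, over the pads. It belongs in any empty recess of the carton, flat on the recess floor, either way round.
- heatsink: Aluminium inverter heat sink, fixed on the bench, fins down, flat face up; 140 mm (its x) by 300 mm (its y) by 40 mm high. Origin at the centre of its underside, z up. On the face four blue thermal pads lie side by side in a row along y, 62 mm apart, each 36 mm (y) by 102 mm (x), with a tapped hole near each end.
- pad0 (a point): Centre of thermal pad 0 on the heat sink's top face (40 mm above its origin, y = -93 mm); axes as the heat sink. A module belongs here with its 94 mm length along the heat sink's x, either way round.
- pad1 (a point): Centre of thermal pad 1 on the heat sink's top face (40 mm above its origin, y = -31 mm); axes as the heat sink. A module belongs here with its 94 mm length along the heat sink's x, either way round.
- pad2 (a point): Centre of thermal pad 2 on the heat sink's top face (40 mm above its origin, y = 31 mm); axes as the heat sink. A module belongs here with its 94 mm length along the heat sink's x, either way round.
- pad3 (a point): Centre of thermal pad 3 on the heat sink's top face (40 mm above its origin, y = 93 mm); axes as the heat sink. A module belongs here with its 94 mm length along the heat sink's x, either way round.
- compound_jar: Bystander: small grey jar of thermal compound with white cap, 48 mm diameter, 45 mm high; origin at the centre of its underside.
- screwdriver: Bystander: red-handled screwdriver, 200 mm long, lying on the bench.
- solder_spool: Bystander: blue solder spool, 60 mm diameter, 36 mm high; origin at the centre of its underside.
Things that resemble listed ones, but are neither listed nor needed, are in the scene too. What is shaped like the module2 but orange or pink is not meant.

How it is judged:
By the outcome, as a careful person would: the job done as asked, in the order asked, and still so for the second after the job is handed in, with the robot touching nothing.
Of module0, module1, module2, module3 only 2 to 4 are there at a start; the rules pass over those that are not, and their reading is None.
At some moment in a run one of module0, module1, module2, module3, old_module may be knocked a few centimetres aside while the robot is not near it.
It also fails if it takes over 210 s, if anything falls off the work surface, if the arm or the gripper's body presses on something with over 40 N, if the wrist force passes 120 N, or if a joint passes its speed limit or range.

ROBOT

A 6-joint arm with a two-finger parallel gripper is mounted at the origin on the work surface. World frame = base frame: x ahead of the robot, y to its left, z up, the work surface at z = 0. Lengths are in m, angles in rad, forces in N, time in s.
With the tool pointing down it reaches from about 0.35 to 0.875 m from the base axis. Payload 4.2 kg.
Tool frame: the origin (TCP) lies at the very end of the fingers, on their centre line; the grasp point (between the pads) lies 19 mm behind it; x points along the fingers, y is the direction in which the jaws open and shut, and the axes are right-handed (so a half turn about x gives the same grasp; the last joint's range is limited). The gripper opens to 85 mm and grips with 20 to 120 N. Pads are 22 mm wide; open, the fingers measure 114 mm over their backs; the gripper's body (76 mm by 85 mm) begins 54 mm behind the grasp point. The pads swing forward as they close: fully open they stand 13 mm farther back than shut.
Start: joints at [0.259, 0.385, 0.008, 0, -1.194, -0.259], TCP at [0.625, 0, 0.231] pointing down, gripper open.
Joint ranges: [-3.14, 3.14], [-1.21, 2.06], [-1.07, 1.41], [-3.16, 2.05], [-2.99, -0.16], [-3.1, 3.1]. Speed limits (rad/s): [2.79, 2.79, 3.14, 3.14, 3.14, 3.14].

INTERFACE

Orientations are given as a unit quaternion [x, y, z, w].
In Python, from station import bot gives the robot as it stands.
- The arm moves only by the tool step_arm, never from a script. Its argument "plan" is text: rows parted by semicolons, each of 7 numbers parted by spaces: the shift along the tool's x, y, z in cm, then the turn, a rotation vector about the tool's x, y, z in units of 6 degrees (1.0 is 6 degrees), then the opening, from -1 (shut) to 1 (fully open). A call has 1 to 5 rows; each row shifts and turns the pose as measured when the row begins, along the tool's axes as they then stand; what a row does not reach is not made up. A row lasts 1/10 s, in which the tool goes at most 50 mm and 8.59 degrees, less where a joint would pass 70% of its speed; a pose out of reach is approached as far as the arm can. A call is refused whole if a number of a shift passes 5 or a number of a turn 1, either way. A call with a gripper value outside its range is refused whole. The fingers move at their own pace and stop on an object; "grip_force" is the grip in N (left out, the last holds). Time passes only in rows, so rows that do not move let the fingers close. It gives the time, the measured TCP pose, the force and the opening at its end, in the units of the state.
- bot.sense(): the state, without advancing time (a new reading comes with each control period).
- bot.get_image(name): name is "scene" or "side" or "wrist"; returns a dict with "frame" (420x560x3 uint8, red, green, blue), "camera_matrix" (3x3 intrinsics, pixels), "rvec" (rotation vector, rad) and "tvec" (3), from world to camera coordinates, as OpenCV has them; the wrist camera has in their place "T_tool_cam" (4x4, takes a point from camera to tool coordinates, whose origin is the TCP and whose axes are the tool frame's). Camera axes: x right, y down, z forward; pixel columns grow to the right and rows downward; lengths in m; the calibration is good to about 2 mm. A picture is of the moment at which its call begins: read the wrist's pose just before it. There is no depth.
- bot.close_job(): hands the job in, once; it reports no verdict.
The state is a dict: "t": time; "joint_positions": joint angles; "qvel": joint speeds; "joint_torque": joint torques, N m; "tool_pos": TCP position; "tool_rot": TCP orientation; "ft_force": force on the tool from outside, world axes, zero at the start; "wrist_torque": the same for the moment, N m; "opening": finger opening in m.
Only numpy, scipy, OpenCV 4.12 (cv2) and the standard library are available. Lean on these libraries where they do the work, as an engineer would, in place of code of your own. Each camera call takes 0.05 s, during which the arm holds its last target.

## Working session

There is one attempt and no reset: what is moved stays moved. The work goes in short steps, Python scripts to look and compute and a tool call to move; the robot and the scene stay as the last step left them, time stands still between calls to the robot, and variables do not carry over. Pictures are saved under pics/ and viewed, and the job is handed in when it is done.

Besides the shell and the picture viewer there is one more tool, called after "Request:" as name(argument=value, ...) on one line, values as JSON. step_arm: Moves the arm, as the interface text tells. Its arguments: {"type":"object","properties":{"plan":{"type":"string"},"grip_force":{"type":"number"}},"required":["plan"]}

```bash
ls -la; mkdir -p pics
cat > h.py <<'E'
import numpy as np, cv2
from scipy.spatial.transform import Rotation as R
from station import bot
def cam(name):
    s=bot.sense(); d=bot.get_image(name); K=np.array(d['camera_matrix'],float)
    if name=='wrist':
        T=np.array(d['T_tool_cam']); Rt=R.from_quat(s['tool_rot']).as_matrix()
        Rc=Rt@T[:3,:3]; c=Rt@T[:3,3]+np.array(s['tool_pos'])
    else:
        Rm=cv2.Rodrigues(np.array(d['rvec'],float))[0]; Rc=Rm.T; c=-Rm.T@np.array(d['tvec'],float).ravel()
    return d['frame'],K,Rc,c
def ray(C,uv):
    _,K,Rc,c=C; return c,Rc@np.linalg.solve(K,np.array([uv[0],uv[1],1.]))
def onz(C,uv,z):
    c,d=ray(C,uv); return c+d*(z-c[2])/d[2]
def proj(C,P):
    _,K,Rc,c=C; q=K@(Rc.T@(np.array(P)-c)); return q[:2]/q[2]
def tri(C1,uv1,C2,uv2):
    A=[];b=[]
    for C,uv in((C1,uv1),(C2,uv2)):
        c,d=ray(C,uv); d=d/np.linalg.norm(d); M=np.eye(3)-np.outer(d,d); A.append(M);b.append(M@c)
    return np.linalg.lstsq(np.vstack(A),np.hstack(b),rcond=None)[0]
def save(C,n,s=1): 
    f=C[0][:,:,::-1]
    if s!=1: f=cv2.resize(f,None,fx=s,fy=s,interpolation=cv2.INTER_CUBIC)
    cv2.imwrite('pics/'+n+'.png',f)
E
python3 - <<'E'
from h import *
import pickle
for n in('scene','side','wrist'):
    C=cam(n);save(C,n+'0',1.4);print(n,C[1].round(1).tolist(),C[2].round(3).tolist(),C[3].round(3));pickle.dump(C,open(n+'0.pkl','wb'))
print(bot.sense())
E
```

```text
total 12
drwxr-xr-x  3 agent agent 4096 Dec  6 16:54 .
drwxr-xr-x 23 root  root  4096 Dec  6 16:54 ..
drwxr-xr-x  2 agent agent 4096 Dec  6 16:54 pics
scene [[396.9, 0.0, 283.0], [0.0, 396.9, 215.0], [0.0, 0.0, 1.0]] [[-0.805, 0.359, -0.471], [0.592, 0.512, -0.622], [0.018, -0.78, -0.625]] [1.001 0.605 0.672]
side [[383.7, 0.0, 281.9], [0.0, 383.7, 208.0], [0.0, 0.0, 1.0]] [[0.955, -0.226, 0.193], [-0.297, -0.735, 0.61], [0.004, -0.64, -0.768]] [ 0.378 -0.52   0.746]
wrist [[310.9, 0.0, 278.2], [0.0, 310.9, 214.1], [0.0, 0.0, 1.0]] [[-1.0, 0.0, -0.002], [-0.0, 0.962, 0.274], [0.002, 0.274, -0.962]] [ 0.625 -0.07   0.372]
{'t': 0.15, 'joint_positions': array([ 2.58570538e-01,  3.85370005e-01,  6.94553893e-03, -3.27795419e-04,
       -1.19399337e+00, -2.58620252e-01]), 'qvel': array([-1.41251176e-03, -1.40885169e-03,  4.27216255e-03,  3.27594933e-04,
        4.16079985e-04,  9.08250788e-05]), 'joint_torque': array([-6.03353892e-04, -3.92678475e+01,  1.88581592e+01,  4.18858320e+00,
       -3.39302780e-03,  5.70479813e-06]), 'tool_pos': array([ 6.24566723e-01, -8.52953966e-06,  2.30484724e-01]), 'tool_rot': array([-0.49957583,  0.50048387,  0.50033854,  0.49960107]), 'ft_force': array([-0.2626393 , -0.79874421, -0.32247085]), 'wrist_torque': array([0.02207344, 0.00716367, 0.03688246]), 'opening': 0.0851775873830151}
```

View pics/scene0.png

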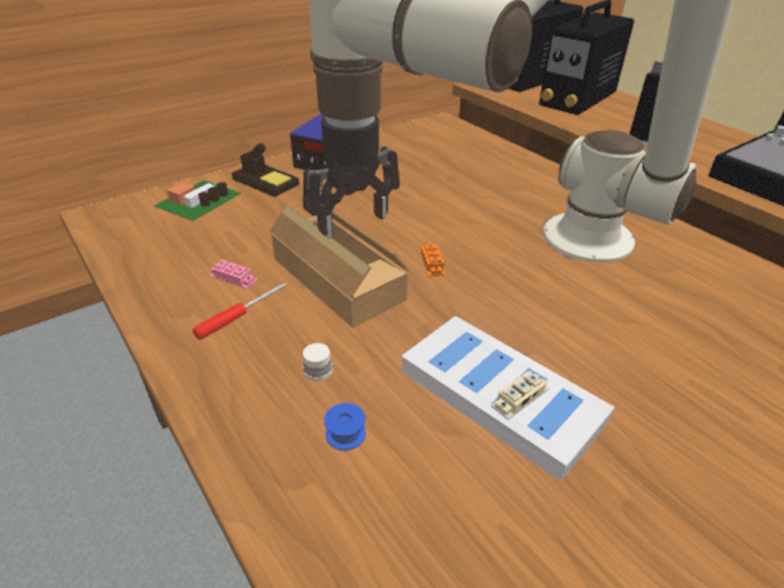

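View pics/side0.png

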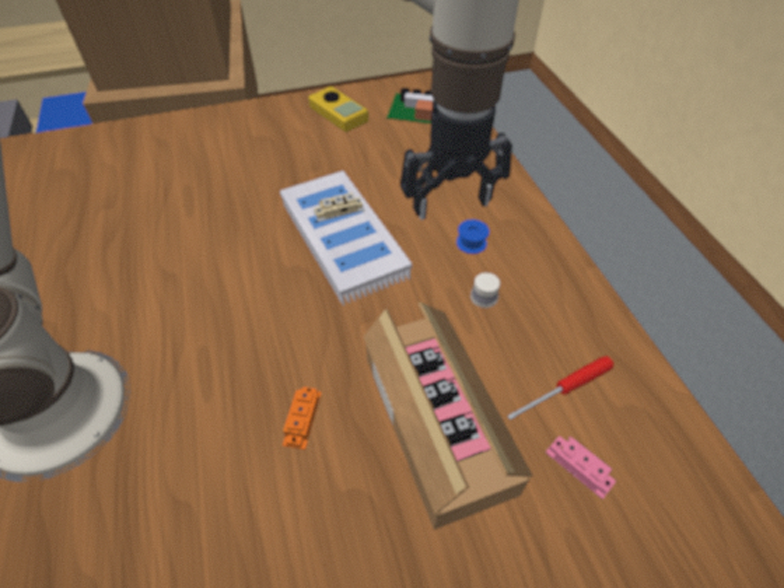

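View pics/wrist0.png

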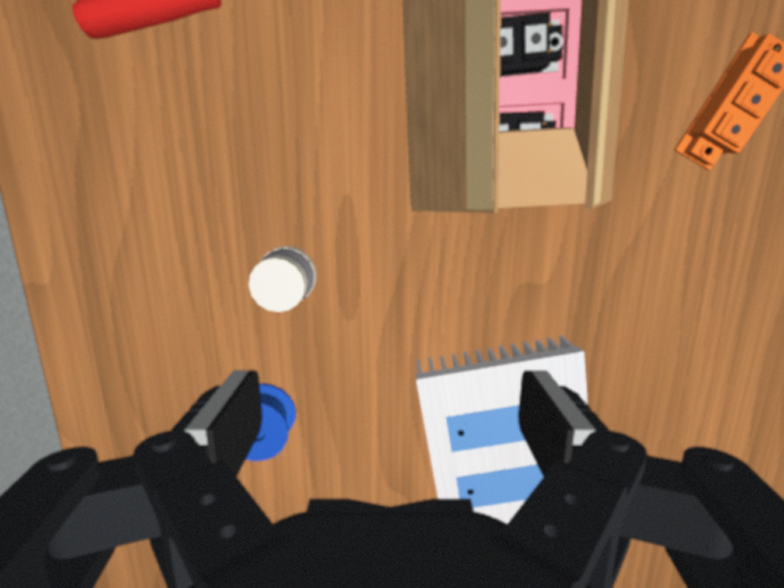

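The scene view shows the carton (orig px ~240,190), the heat sink (~360,280) with the old module over pads, and the bystanders. The side view shows three black modules in the carton, and its left-end recess may be hidden under the end flap. Now a closer look at the corners.

```bash
cat > crop.py <<'E'
import sys,cv2,numpy as np
def crop(img,x0,y0,x1,y1,s,out):
    c=cv2.resize(img[y0:y1,x0:x1],None,fx=s,fy=s,interpolation=cv2.INTER_CUBIC)
    for x in range((x0//20+1)*20,x1,20):
        cv2.putText(c,str(x),(int((x-x0)*s)-8,10),0,.35,(0,0,255),1);cv2.line(c,(int((x-x0+.5)*s),12),(int((x-x0+.5)*s),18),(0,0,255),1)
    for y in range((y0//20+1)*20,y1,20):
        cv2.putText(c,str(y),(0,int((y-y0)*s)+4),0,.35,(0,0,255),1);cv2.line(c,(22,int((y-y0+.5)*s)),(28,int((y-y0+.5)*s)),(0,0,255),1)
    cv2.imwrite(out,c)
E
python3 - <<'E'
import pickle,cv2
from crop import crop
S=pickle.load(open('side0.pkl','rb'))[0][:,:,::-1];W=pickle.load(open('wrist0.pkl','rb'))[0][:,:,::-1];N=pickle.load(open('scene0.pkl','rb'))[0][:,:,::-1]
crop(S,250,210,390,375,3.5,'pics/s_c.png')
crop(S,190,115,300,220,5,'pics/s_h.png')
crop(N,185,140,295,235,6,'pics/n_c.png')
crop(N,280,220,445,340,4.5,'pics/n_h.png')
E
```

```text
(no output)
```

View pics/s_c.png

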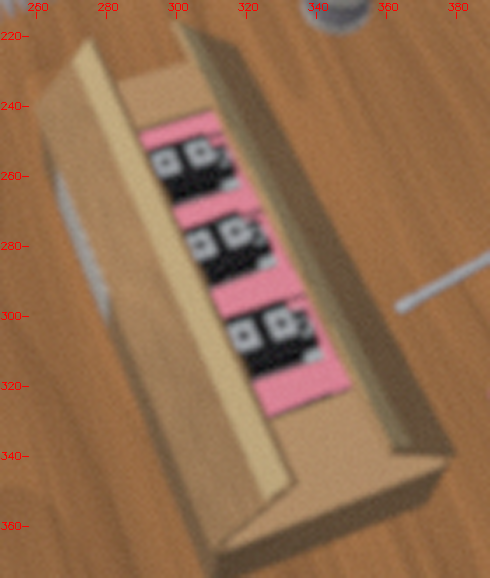

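View pics/s_h.png

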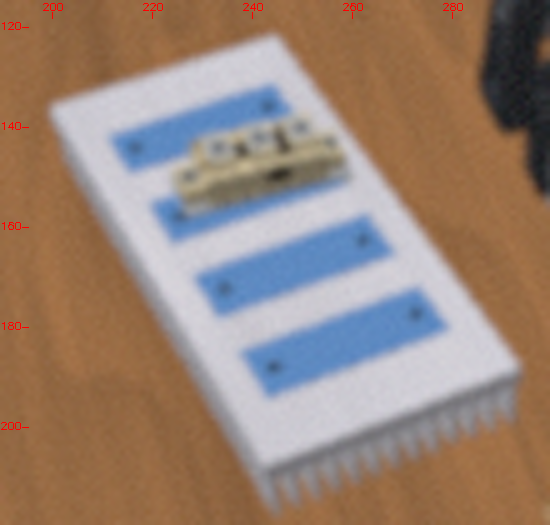

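View pics/n_c.png

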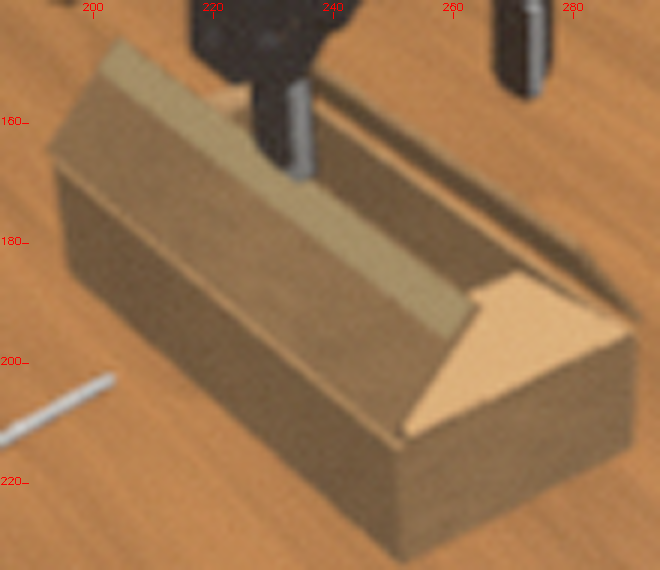

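View pics/n_h.png

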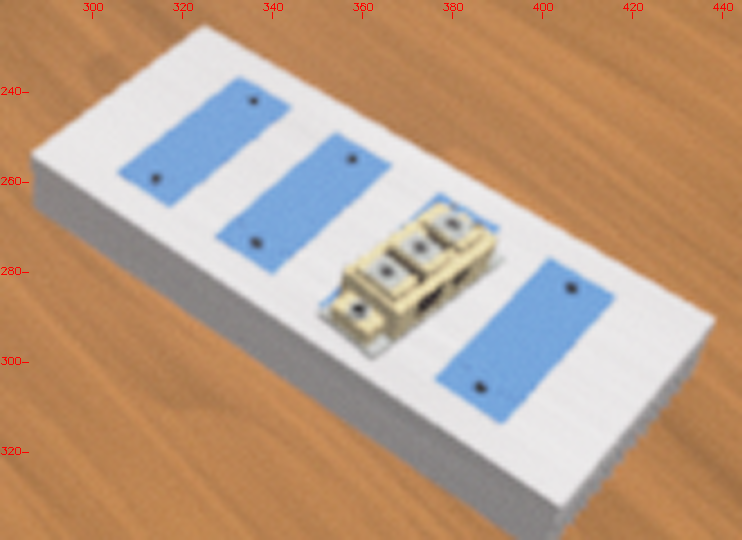

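Run:
```python
import pickle
from h import *
S=pickle.load(open('side0.pkl','rb'));W=pickle.load(open('wrist0.pkl','rb'));N=pickle.load(open('scene0.pkl','rb'))
hs=[((243,208),(325,225)),((293,189),(286.3,253.5)),((200,136),(438,290)),((245,121.5),(404,332))]
P=[tri(S,a,N,b) for a,b in hs]
for (a,b),p in zip(hs,P): print('hs',p.round(4),(proj(S,p)-a).round(1),(proj(N,p)-b).round(1),onz(S,a,.04).round(4),onz(N,b,.04).round(4))
h0=[((233.5,171.5),(352,254.5)),((262,162),(335.5,273)),((272.5,177),(313.5,258.8)),((244,187.5),(335,241.5)),((216.5,143.5),(405.5,283))]
for a,b in h0:
    p=tri(S,a,N,b);print('hole',p.round(4))
print('carton bottom N',[onz(N,u,0).round(4) for u in((251,233),(289.5,214),(196,184))])
print('carton top N',[onz(N,u,.064).round(4) for u in((251,214),(290,194),(193,166))])
print('carton top S',[onz(S,u,.064).round(4) for u in((311,367),(378,341))])
print('wrist',[onz(W,np.array(u)/1.4,.064).round(4) for u in((412,210),(610,203),(497,211))])
print(R.from_quat(bot.sense()['tool_rot']).as_matrix().round(2))
```

```text
hs [0.4652 0.0684 0.041 ] [-0.6 -0.2] [-0.6  0.2] [0.4665 0.0682 0.04  ] [0.4628 0.0678 0.04  ]
hs [0.6007 0.0925 0.0391] [0. 0.] [ 0. -0.] [0.6004 0.0917 0.04  ] [0.6013 0.0932 0.04  ]
hs [0.4113 0.3627 0.0413] [-0.5 -0.3] [-0.7  0.3] [0.4124 0.3627 0.04  ] [0.4083 0.3625 0.04  ]
hs [0.5489 0.3891 0.0413] [-0.4 -0.2] [-0.6  0.2] [0.5501 0.3896 0.04  ] [0.5466 0.3891 0.04  ]
hole [0.4766 0.1863 0.0438]
hole [0.5519 0.205  0.043 ]
hole [0.5629 0.1441 0.0426]
hole [0.4848 0.1295 0.0427]
hole [0.451  0.3122 0.0437]
carton bottom N [array([ 0.6051, -0.0514,  0.    ]), array([ 0.4773, -0.057 ,  0.    ]), array([ 0.6192, -0.3317,  0.    ])]
carton top N [array([ 0.6046, -0.0483,  0.064 ]), array([ 0.4753, -0.0605,  0.064 ]), array([ 0.6211, -0.3302,  0.064 ])]
carton top S [array([ 0.4917, -0.333 ,  0.064 ]), array([ 0.6223, -0.3261,  0.064 ])]
wrist [array([ 0.6088, -0.0472,  0.064 ]), array([ 0.4717, -0.0519,  0.064 ]), array([ 0.5497, -0.0465,  0.064 ])]
[[-0. -1.  0.]
 [-0.  0.  1.]
 [-1.  0. -0.]]
```

Run:
```python
import pickle
from h import *
S=pickle.load(open('side0.pkl','rb'));W=pickle.load(open('wrist0.pkl','rb'));N=pickle.load(open('scene0.pkl','rb'))
cx,cy,yaw=.5486,-.193,.05
def loc(p): 
    d=np.array(p[:2])-[cx,cy];c,s=np.cos(yaw),np.sin(yaw);return np.array([c*d[0]+s*d[1],-s*d[0]+c*d[1],p[2]]).round(4)
p=tri(N,(264,190),W,(355,150.7));print('far',p,loc(p))
p=tri(S,(275.5,221),W,(422,146));print('near',p,loc(p))
for name,l in(('far -y top',(205,146)),):
    for z in(.11,.118,.125): print(name,z,loc(onz(N,l,z)))
for z in(.11,.118,.125): print('near S',z,loc(onz(S,(275.5,221),z)),loc(onz(S,(294,347),z)))
print('jar',onz(W,np.array((277,285))/1.4,.045), 'spool',onz(N,np.array((345,418))/1.4,.036))
print('orange',onz(S,np.array((300,418))/1.4,.02),'pink',onz(S,np.array((580,465))/1.4,.02))
print('driver tip',onz(S,np.array((510,417))/1.4,.0),'handle end',onz(S,np.array((610,362))/1.4,.015))
```

```text
far [ 0.56319195 -0.05078142  0.11788734] [0.0217 0.1413 0.1179]
near [ 0.51178513 -0.05462914  0.12326386] [-0.0299  0.14    0.1233]
far -y top 0.11 [ 0.0171 -0.1464  0.11  ]
far -y top 0.118 [ 0.0239 -0.1333  0.118 ]
far -y top 0.125 [ 0.0298 -0.1219  0.125 ]
near S 0.11 [-0.0265  0.1498  0.11  ] [-0.0861 -0.1099  0.11  ]
near S 0.118 [-0.0286  0.144   0.118 ] [-0.0873 -0.1125  0.118 ]
near S 0.125 [-0.0303  0.1388  0.125 ] [-0.0885 -0.1148  0.125 ]
jar [0.71150907 0.01126906 0.045     ] spool [0.74271187 0.14773481 0.036     ]
orange [ 0.35562531 -0.13396776  0.02      ] pink [ 0.71336011 -0.31862951  0.02      ]
driver tip [ 0.65900664 -0.21543412  0.        ] handle end [ 0.84741585 -0.18116709  0.015     ]
```

Request:
step_arm(plan="0 1.6 -3.9 0 0 0 -1;0 1.6 -3.9 0 0 0 -1;0 1.6 -3.9 0 0 0 -1;0 1.6 -3.8 0 0 0 -1;0 1.6 -3.8 0 0 0 -1")

```text
t: 0.65
tool_pos: [0.5437, -0.1942, 0.2277]
tool_rot: [-0.501, 0.499, 0.504, 0.496]
ft_force: [1.4, -0.6, 0.6]
opening: 0.0122
```

Request:
step_arm(plan="0 0 0 -0.5 0 0 -1")

```text
t: 0.75
tool_pos: [0.5414, -0.1977, 0.2274]
tool_rot: [-0.513, 0.487, 0.516, 0.484]
ft_force: [0.6, 0.4, 0.3]
opening: 0.0002
```

Run:
```python
from h import *
C=cam('wrist');save(C,'w1',1.4);C=cam('scene');save(C,'n1',1.4)
s=bot.sense();print(s['t'],s['tool_pos'],s['opening'],R.from_quat(s['tool_rot']).as_matrix().round(3).tolist())
```

```text
0.85 [ 0.54288622 -0.19536257  0.22741517] 5.5519525955901436e-06 [[-0.006, -0.998, -0.059], [0.001, -0.059, 0.998], [-1.0, 0.006, 0.001]]
```

View pics/w1.png

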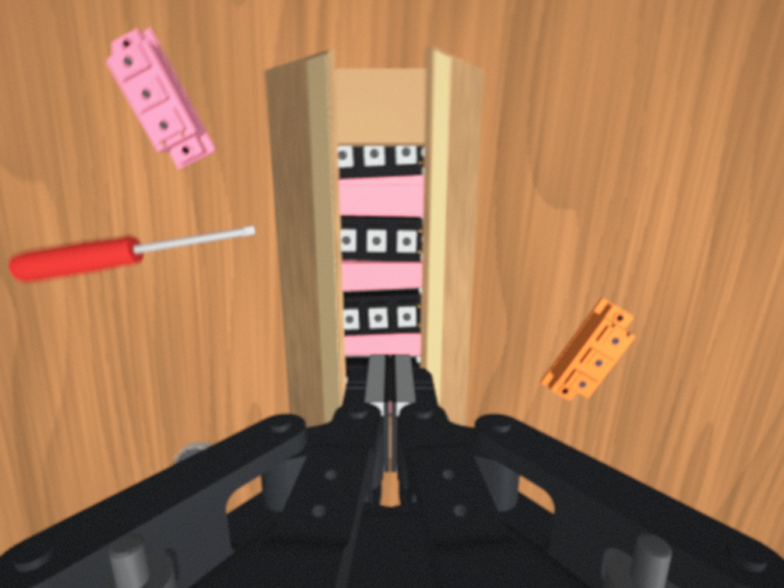

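Request:
step_arm(plan="4.3 0 0 0 0 0 -1;4.3 0 0 0 0 0 -1;3.8 0 0 0 0 0 -1;0 0 0 0 0 0 -1")

```text
t: 1.25
tool_pos: [0.5455, -0.1935, 0.1021]
tool_rot: [0.515, -0.485, -0.514, -0.486]
ft_force: [-0.2, -0.8, -0.1]
opening: -0.0
```

Request:
step_arm(plan="0 -3 0 0 0 0 -1;0 -3 0 0 0 0 -1;0 -3 0 0 0 0 -1")

```text
t: 1.55
tool_pos: [0.6333, -0.1869, 0.1051]
tool_rot: [-0.512, 0.488, 0.516, 0.483]
ft_force: [-1.8, -0.3, 0.1]
opening: -0.0004
```

Request:
step_arm(plan="0.3 -1.5 0 0 0 0 -1;0.8 -0.8 0 0 0 0 -1;0.5 -0.2 0 0 0 0 -1;0 0 0 0 0 0 -1")

```text
t: 1.95
tool_pos: [0.6648, -0.1833, 0.0937]
tool_rot: [0.515, -0.486, -0.515, -0.483]
ft_force: [0.1, -1.0, -0.3]
opening: -0.0002
```

Run:
```python
from h import *
C=cam('side');save(C,'s2',1.4);C=cam('scene');save(C,'n2',1.4)
s=bot.sense();print(s['t'],s['tool_pos'],s['ft_force'],s['opening'])
```

```text
2.05 [ 0.66465258 -0.18359499  0.09430534] [ 0.24320301  0.065562   -0.03104408] -0.0001567614051827819
```

View pics/n2.png

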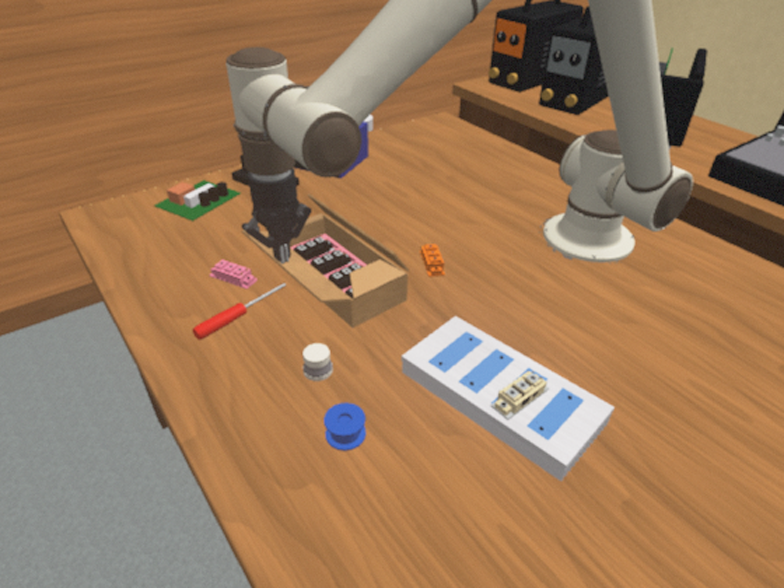

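Request:
step_arm(plan="0.4 0.5 0 0 0 0 -1;0.4 0.3 0 0 0 0 -1;0 0 0 0 0 0 -1")

```text
t: 2.35
tool_pos: [0.6551, -0.1843, 0.0872]
tool_rot: [0.516, -0.485, -0.514, -0.484]
ft_force: [0.1, 0.6, -0.0]
opening: 0.0001
```

Run:
```python
from h import *
import pickle
from crop import crop
C=cam('side');crop(C[0][:,:,::-1],230,190,420,380,3,'pics/s3.png');C=cam('scene');crop(C[0][:,:,::-1],150,120,310,240,4.5,'pics/n3.png')
s=bot.sense();print(s['t'],s['tool_pos'],s['ft_force'],s['opening'])
```

```text
2.45 [ 0.65579406 -0.18439896  0.08760925] [0.44051734 0.31109164 0.73816981] 0.00016019768939497416
```

View pics/n3.png

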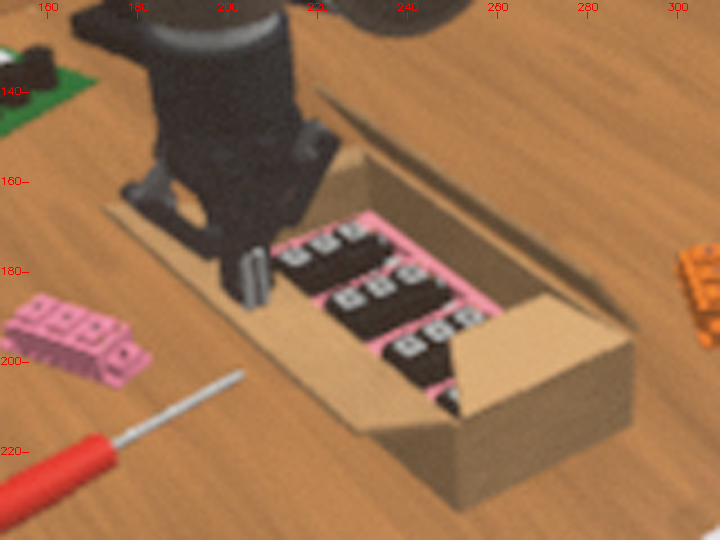

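View pics/s3.png

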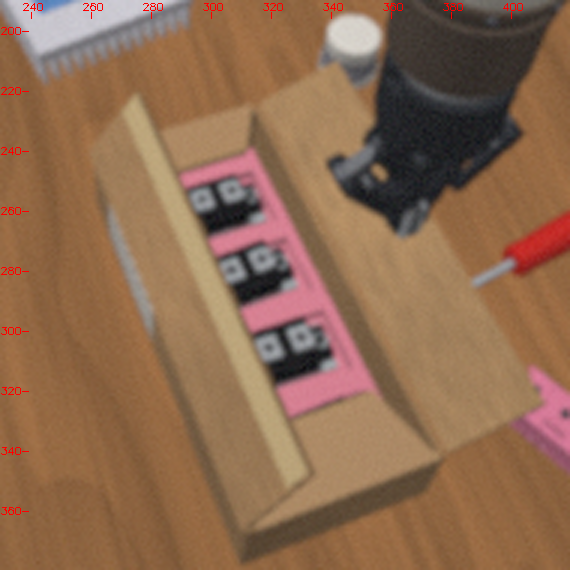

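Request:
step_arm(plan="-1.5 3 0 0 0 0 -1;0 4.5 0 0 0 0 -1;0 3.5 0 0 0 0 -1;0 3 0 0 0 0 -1;0 2.8 0 0 0 0 -1")

```text
t: 2.95
tool_pos: [0.4885, -0.1951, 0.1025]
tool_rot: [0.52, -0.483, -0.511, -0.485]
ft_force: [2.2, 0.4, -0.6]
opening: -0.0002
```

Request:
step_arm(plan="0 2 0 0 0 0 -1;0.3 1.5 0 0 0 0 -1;0 0 0 0 0 0 -1")

```text
t: 3.25
tool_pos: [0.4512, -0.1977, 0.1011]
tool_rot: [0.521, -0.482, -0.51, -0.487]
ft_force: [-0.1, -0.1, 0.5]
opening: -0.0
```

Request:
step_arm(plan="0.5 0.8 0 0 0 0 -1;0.6 0.3 0 0 0 0 -1;0.4 0 0 0 0 0 -1;0 0 0 0 0 0 -1")

```text
t: 3.65
tool_pos: [0.4426, -0.1989, 0.0859]
tool_rot: [0.522, -0.481, -0.509, -0.487]
ft_force: [-0.7, -0.5, 2.2]
opening: -0.0001
```

Run:
```python
from h import *
from crop import crop
C=cam('side');crop(C[0][:,:,::-1],210,190,420,380,3,'pics/s4.png');C=cam('scene');crop(C[0][:,:,::-1],150,120,340,240,4,'pics/n4.png')
s=bot.sense();print(s['t'],s['tool_pos'],s['ft_force'],s['opening'])
```

```text
3.75 [ 0.44282714 -0.19885922  0.08605564] [ 0.1618545   0.38569205 -0.07040756] -8.413978407063362e-05
```

View pics/n4.png

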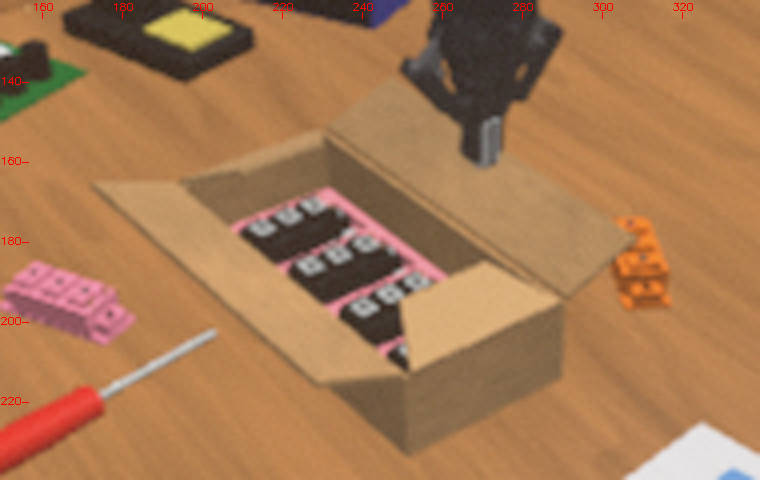

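View pics/s4.png

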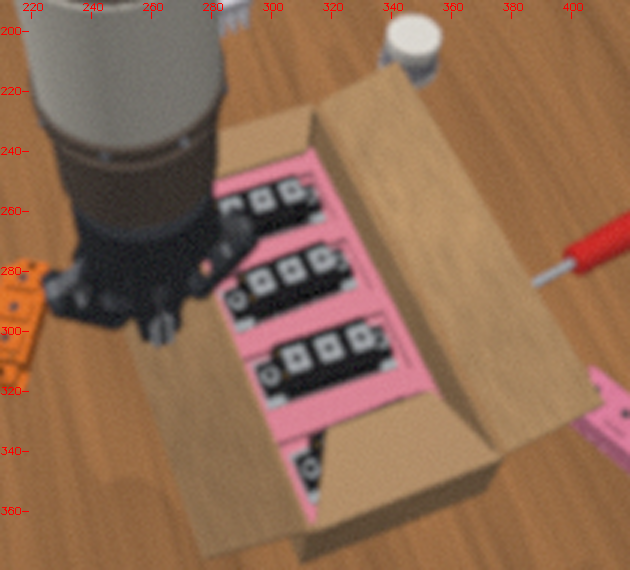

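Both long flaps are folded right out; four modules are present (three visible, one under each end as seen from the two sides). Next the short flaps.

```bash
cat > to.py <<'E'
import sys
from h import *
def to(p,yaw=None,tilt=0,local=None):
    # yaw: heading of tool z axis relative to +y (world), radians
    s=bot.sense(); M=R.from_quat(s['tool_rot']).as_matrix()
    d=M.T@(np.array(p)-s['tool_pos'])*100
    out='t %.2f pos %s shift cm %s |%.1f|'%(s['t'],np.round(s['tool_pos'],4),d.round(2),np.linalg.norm(d))
    if yaw is not None:
        T=R.from_euler('z',yaw).as_matrix()@np.array([[0,-1,0],[0,0,1],[-1,0,0.]])
        out+=' turn %s'%(R.from_matrix(M.T@T).as_rotvec()/np.radians(6)).round(2)
    print(out,'F',np.round(s['ft_force'],1),'op %.4f'%s['opening'])
CB=(.5486,-.193,.05); HS=(.5065,.228,.18)
def w(f,x,y,z): return [f[0]+np.cos(f[2])*x-np.sin(f[2])*y,f[1]+np.sin(f[2])*x+np.cos(f[2])*y,z]
E
python3 - <<'E'
from to import *
to(w(CB,0,.058,.12),.05)
E
```

```text
t 3.75 pos [ 0.4428 -0.1989  0.0861] shift cm [ -3.23 -10.73   5.69] |12.6| turn [ 0.13 -0.08  0.19] F [ 0.2  0.4 -0.1] op -0.0001
```

Request:
step_arm(plan="-3.2 0 0 0.1 -0.1 0.2 -1;0 -3.6 1.9 0 0 0 -1;0 -3.6 1.9 0 0 0 -1;0 -3.5 1.9 0 0 0 -1;0 0 0 0 0 0 -1")

```text
t: 4.25
tool_pos: [0.5495, -0.1341, 0.1177]
tool_rot: [-0.51, 0.487, 0.514, 0.488]
ft_force: [-0.4, 1.7, -0.4]
opening: 0.0
```

Run:
```python
from to import *
to(w(CB,0,.065,.05),.05)
C=cam('wrist');save(C,'w5',1.4)
```

```text
t 4.25 pos [ 0.5495 -0.1341  0.1177] shift cm [6.77 0.36 0.59] |6.8| turn [-0.01  0.04 -0.03] F [-0.4  1.7 -0.4] op 0.0000
```

View pics/w5.png

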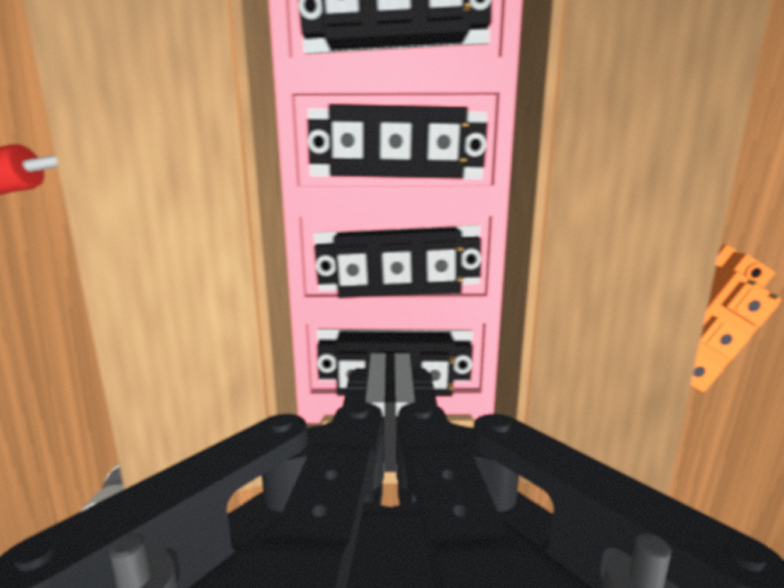

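Request:
step_arm(plan="3.4 0.2 0.3 0 0 0 -1;3.4 0.2 0.3 0 0 0 -1;0 0 0 0 0 0 -1")

```text
t: 4.6
tool_pos: [0.5414, -0.1291, 0.048]
tool_rot: [-0.509, 0.488, 0.514, 0.488]
ft_force: [-0.6, -0.4, -0.4]
opening: -0.0001
```

Request:
step_arm(plan="0 0 1.6 0 0 0 -1;-2.0 0 1.1 0 0 0 -1;-1.6 0 1.7 0 0 0 -1;-1.0 0 1.8 0 0 0 -1;0 0 0 0 0 0 -1")

```text
t: 5.1
tool_pos: [0.5377, -0.0665, 0.1008]
tool_rot: [-0.509, 0.489, 0.513, 0.488]
ft_force: [0.4, -0.5, 0.8]
opening: -0.0001
```

Run:
```python
from to import *
from crop import crop
to(w(CB,0,.155,.098),.05)
C=cam('scene');crop(C[0][:,:,::-1],150,120,340,240,4,'pics/n6.png')
```

```text
t 5.10 pos [ 0.5377 -0.0665  0.1008] shift cm [ 0.28 -0.45  2.81] |2.9| turn [-0.05  0.03 -0.04] F [ 0.4 -0.5  0.8] op -0.0001
```

View pics/n6.png

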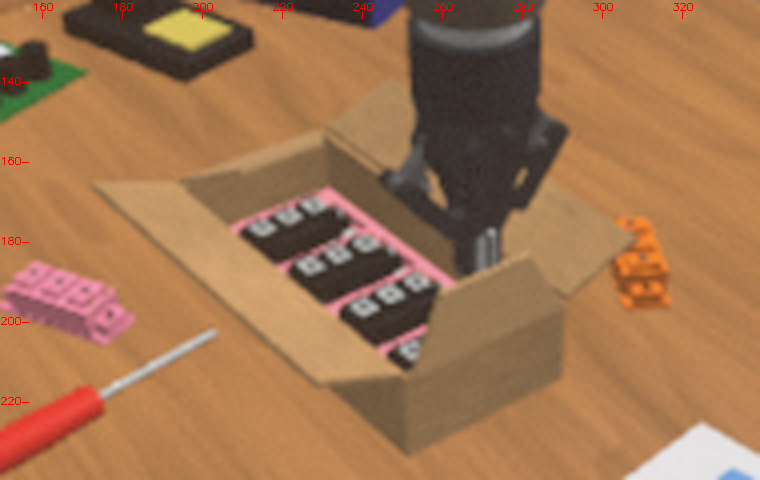

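Flap left is upright with the finger inside; push on outward and down.

Request:
step_arm(plan="0 -0.2 2.0 0 0 0 -1;0.3 -0.2 1.5 0 0 0 -1;0.8 0 1.0 0 0 0 -1;0.7 0 0.3 0 0 0 -1;0.3 0 0 0 0 0 -1")

```text
t: 5.65
tool_pos: [0.5386, -0.0186, 0.0794]
tool_rot: [-0.509, 0.489, 0.512, 0.489]
ft_force: [0.4, 0.1, 1.1]
opening: -0.0001
```

Run:
```python
from to import *
from crop import crop
to(w(CB,0,.175,.081),.05)
C=cam('scene');crop(C[0][:,:,::-1],150,120,340,240,4,'pics/n7.png')
```

```text
t 5.65 pos [ 0.5386 -0.0186  0.0794] shift cm [-0.16 -0.12  0.03] |0.2| turn [-0.07  0.03 -0.03] F [0.4 0.1 1.1] op -0.0001
```

View pics/n7.png

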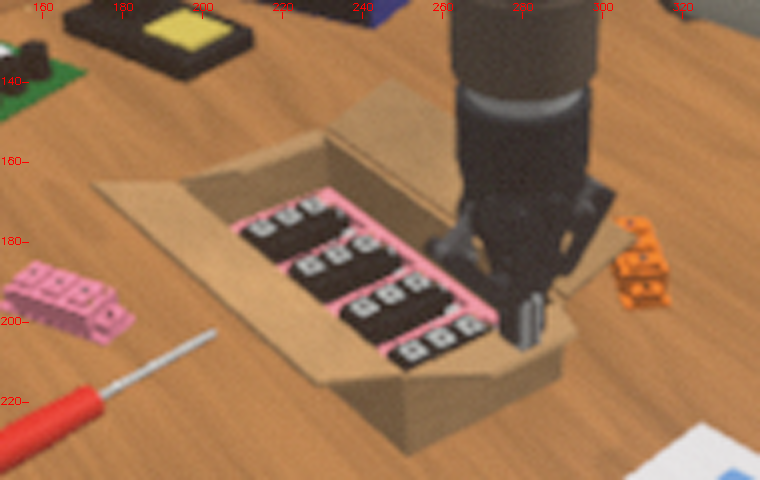

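Request:
step_arm(plan="-4 0 0 -0.1 0 0 -1;0 0 -4.7 0 0 0 -1;0 0 -4.7 0 0 0 -1;0 0 -4.7 0 0 0 -1;0 0 -4.7 0 0 0 -1")

```text
t: 6.2
tool_pos: [0.5497, -0.2084, 0.1179]
tool_rot: [-0.513, 0.485, 0.518, 0.482]
ft_force: [1.4, -0.1, 0.4]
opening: 0.0005
```

Request:
step_arm(plan="0 0 -4.5 0 0 0 -1;0 0 0 0 0 0 -1")

```text
t: 6.4
tool_pos: [0.5517, -0.2608, 0.1165]
tool_rot: [-0.511, 0.487, 0.517, 0.484]
ft_force: [-0.3, 1.0, 0.8]
opening: 0.0
```

Run:
```python
from to import *
to(w(CB,0,-.065,.05),.05)
C=cam('wrist');save(C,'w8',1.4)
```

```text
t 6.40 pos [ 0.5517 -0.2608  0.1165] shift cm [ 6.65 -0.09  0.27] |6.7| turn [ 0.06  0.02 -0.08] F [-0.3  1.   0.8] op 0.0000
```

View pics/w8.png

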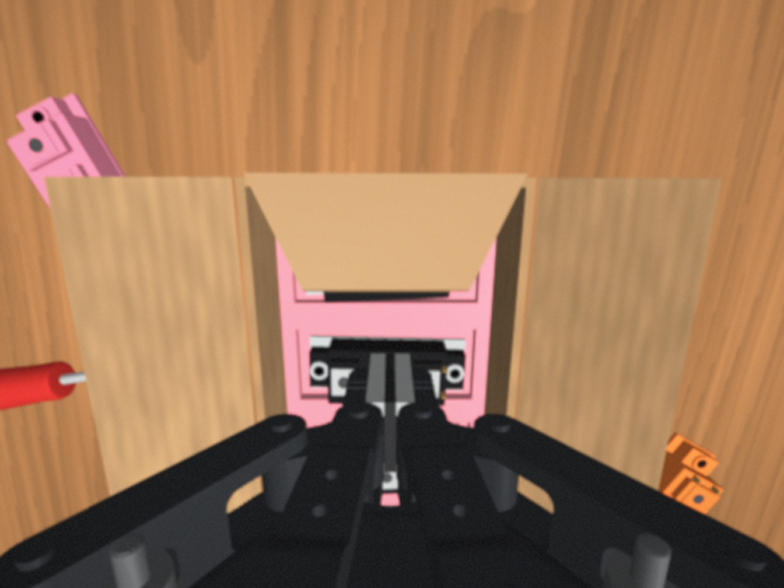

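Request:
step_arm(plan="3.3 0 0.1 0 0 0 -1;3.3 0 0.1 0 0 0 -1;0 0 0 0 0 0 -1")

```text
t: 6.75
tool_pos: [0.5505, -0.2565, 0.0489]
tool_rot: [-0.511, 0.487, 0.516, 0.485]
ft_force: [-1.3, -0.1, 0.0]
opening: -0.0002
```

Request:
step_arm(plan="0 0 -1.6 0 0 0 -1;-2.0 0 -1.1 0 0 0 -1;-1.6 0 -1.7 0 0 0 -1;-1.0 0 -1.8 0 0 0 -1;0 0 0 0 0 0 -1")

```text
t: 7.25
tool_pos: [0.5563, -0.3193, 0.101]
tool_rot: [-0.513, 0.485, 0.518, 0.483]
ft_force: [0.4, -0.8, 0.2]
opening: -0.0001
```

Request:
step_arm(plan="0 0 -2.0 0 0 0 -1;0.3 0 -1.5 0 0 0 -1;0.8 0 -1.0 0 0 0 -1;0.7 0 -0.3 0 0 0 -1;0.2 0 0 0 0 0 -1")

```text
t: 7.75
tool_pos: [0.5606, -0.3683, 0.0829]
tool_rot: [-0.515, 0.484, 0.516, 0.484]
ft_force: [-0.6, -0.3, 1.0]
opening: 0.0001
```

Run:
```python
from to import *
from crop import crop
to(w(CB,0,-.175,.081),.05)
C=cam('scene');crop(C[0][:,:,::-1],150,120,340,240,4,'pics/n9.png')
C=cam('side');crop(C[0][:,:,::-1],210,190,420,400,2.8,'pics/s9.png')
```

```text
t 7.75 pos [ 0.5606 -0.3683  0.0829] shift cm [0.19 0.32 0.07] |0.4| turn [ 0.13  0.01 -0.02] F [-0.6 -0.3  1. ] op 0.0001
```

View pics/s9.png

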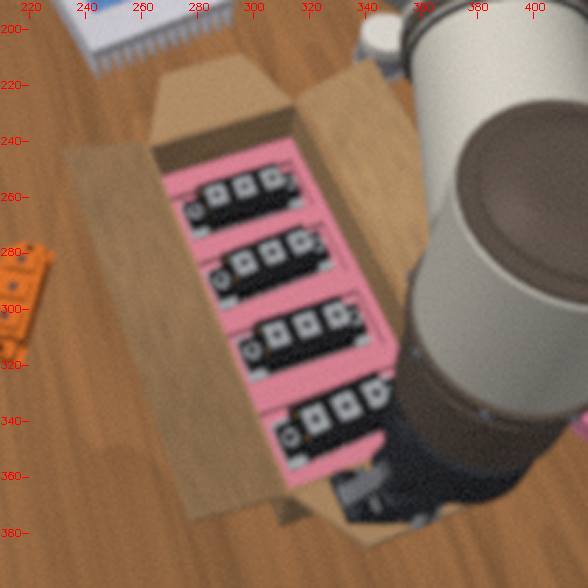

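View pics/n9.png

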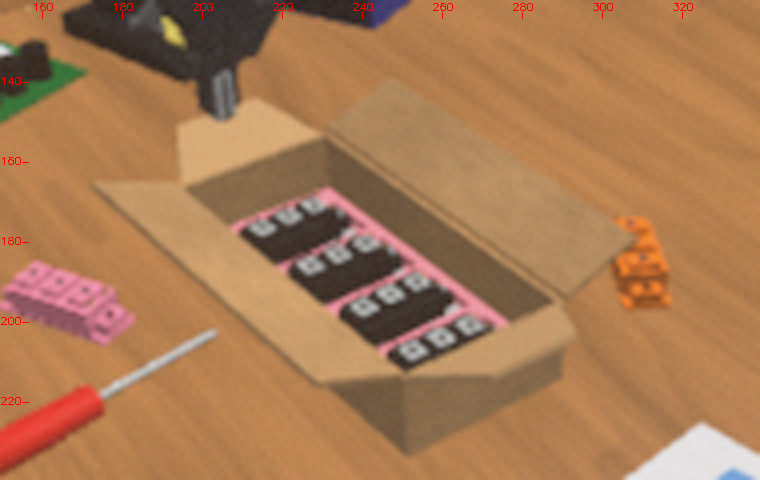

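Request:
step_arm(plan="0.3 0 0 0 0 0 -1;-4 0 0 0 0 0 -1;-4.5 0 1 -1 0 0 -1;-4.5 0 2 -1 0 0 -1;-4.5 0 2 -1 0 0 -1")

```text
t: 8.35
tool_pos: [0.5477, -0.3152, 0.2486]
tool_rot: [-0.577, 0.395, 0.597, 0.393]
ft_force: [0.6, -0.1, 1.0]
opening: -0.0003
```

Request:
step_arm(plan="0 0 2 -1 0 0 0.1;0 0 2 -1 0 0 0.1;0 0 2 -1 0 0 0.1;0 0 2 -1 0 0 0.1;0 0 2 -1 0 0 0.1")

```text
t: 8.85
tool_pos: [0.4931, -0.2289, 0.2591]
tool_rot: [-0.669, 0.218, 0.675, 0.221]
ft_force: [0.1, 1.0, 1.4]
opening: 0.0471
```

Request:
step_arm(plan="0 0 0 -1 0 0 0.1;0 0 0 -1 0 0 0.1;0 0 0 -1 0 0 0.1;0 0 0 -1 0 0 0.1;0 0 0 -1 0 0 0.1")

```text
t: 9.35
tool_pos: [0.4897, -0.2236, 0.2594]
tool_rot: [-0.704, 0.025, 0.709, 0.031]
ft_force: [-0.5, 0.6, -0.4]
opening: 0.0471
```

Run:
```python
from to import *
to(w(CB,0,0,.26),.05+np.pi/2); print(bot.sense()['joint_positions'].round(2))
```

```text
t 9.35 pos [ 0.4897 -0.2236  0.2594] shift cm [-0.07 -3.52 -5.63] |6.6| turn [-1.24  0.07  0.09] F [-0.5  0.6 -0.4] op 0.0471
[-0.13  0.22 -0.15 -0.01 -1.21  1.63]
```

Request:
step_arm(plan="0 -1.7 -2.8 -0.6 0 0 0.1;0 -1.7 -2.8 -0.6 0 0 0.1;0 0 0 0 0 0 0.1")

```text
t: 9.65
tool_pos: [0.5473, -0.19, 0.2592]
tool_rot: [-0.704, -0.023, 0.71, -0.015]
ft_force: [0.3, 0.3, -0.6]
opening: 0.0469
```

Run:
```python
from to import *
import pickle
to(w(CB,0,0,.26),.05+np.pi/2)
C=cam('wrist');save(C,'w10',1.4);pickle.dump(C,open('w10.pkl','wb'))
```

```text
t 9.65 pos [ 0.5473 -0.19    0.2592] shift cm [-0.09  0.31 -0.12] |0.3| turn [0.03 0.07 0.11] F [ 0.3  0.3 -0.6] op 0.0469
```

View pics/w10.png

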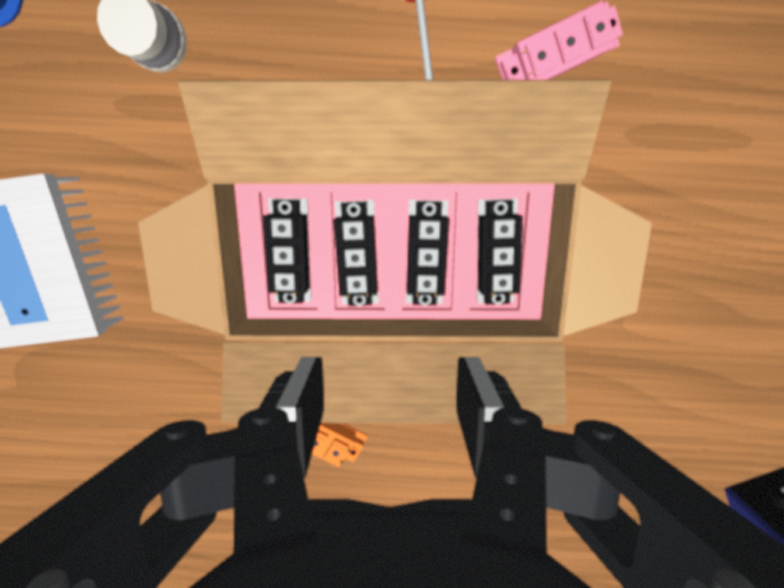

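Request:
step_arm(plan="0 -4.7 0.3 -0.3 0 0 0.1;0 -4.7 0.3 -0.3 0 0 0.1;0 -4.7 0.3 -0.3 0 0 0.1;0 -4.7 0.3 -0.3 0 0 0.1;0 -4.7 0.3 -0.2 0 0 0.1")

```text
t: 10.2
tool_pos: [0.5003, 0.0424, 0.26]
tool_rot: [-0.7, -0.071, 0.708, -0.063]
ft_force: [0.4, 0.1, -0.3]
opening: 0.0472
```

Request:
step_arm(plan="0 -4.7 0 0 0 0 0.1;0 -4.7 0 0 0 0 0.1;0 -4.7 0 0 0 0 0.1;0 0 0 0 0 0 0.1")

```text
t: 10.6
tool_pos: [0.4675, 0.1877, 0.2627]
tool_rot: [-0.7, -0.073, 0.708, -0.064]
ft_force: [-0.3, -1.1, 0.1]
opening: 0.0468
```

Run:
```python
from to import *
import pickle
to(w(HS,0,0,.26),.18+np.pi/2)
C=cam('wrist');save(C,'w11',1.4);pickle.dump(C,open('w11.pkl','wb'))
```

```text
t 10.60 pos [0.4675 0.1877 0.2627] shift cm [ 0.27 -3.2  -4.61] |5.6| turn [0.13 0.1  0.14] F [-0.3 -1.1  0.1] op 0.0468
```

View pics/w11.png

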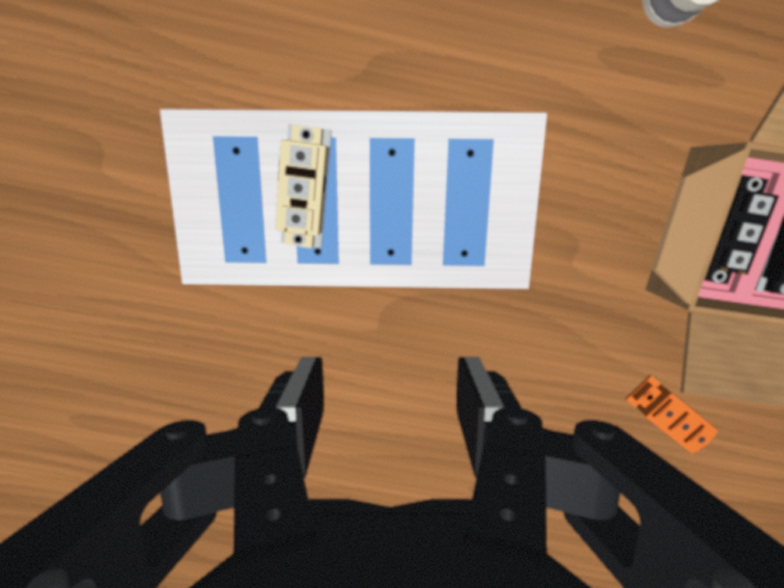

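Request:
step_arm(plan="0 -2 -4 0 0 0 0.1;0 -1 -3 0 0 0 0.1;0 0 0 0 0 0 0.1")

```text
t: 10.95
tool_pos: [0.5293, 0.2257, 0.2619]
tool_rot: [-0.698, -0.071, 0.709, -0.063]
ft_force: [0.4, -1.1, -0.3]
opening: 0.0471
```

```bash
cat > pads.py <<'E'
from to import *
import pickle
def pads(C):
    f=C[0]; hsv=cv2.cvtColor(f,cv2.COLOR_RGB2HSV)
    m=cv2.inRange(hsv,(98,80,120),(118,255,255))
    n,l,st,ce=cv2.connectedComponentsWithStats(m)
    r=[]
    for i in range(1,n):
        if st[i,4]>400:
            cs=cv2.findContours((l==i).astype(np.uint8),cv2.RETR_EXTERNAL,cv2.CHAIN_APPROX_NONE)[0][0]
            q=cv2.minAreaRect(cs); r.append((ce[i],st[i,4],q))
    return sorted(r,key=lambda a:a[0][0])
def holes(C,near):
    g=cv2.cvtColor(C[0],cv2.COLOR_RGB2GRAY).astype(float); out=[]
    for u in near:
        x,y=np.round(u).astype(int); p=g[y-5:y+6,x-5:x+6]
        w_=np.clip(90-p,0,None)
        if w_.sum()<50: out.append(None);continue
        yy,xx=np.mgrid[y-5:y+6,x-5:x+6]; out.append(np.array([(w_*xx).sum(),(w_*yy).sum()])/w_.sum())
    return out
E
python3 - <<'E'
from pads import *
to(w(HS,0,0,.26),.18+np.pi/2)
C=cam('wrist');save(C,'w12',1.4);pickle.dump(C,open('w12.pkl','wb'))
A=pickle.load(open('w11.pkl','rb'))
for X in(A,C):
    for p in pads(X): print(p[0].round(1),p[1],onz(X,p[0],.04).round(4))
a=[p for p in pads(A)]
# predicted holes
near=[np.array(u)/1.4 for u in((236,151),(245,251),(318,251),(392,153),(391,252),(470,154),(464,253))]
hA=holes(A,near); 
hC=holes(C,[proj(C,onz(A,u,.04)) for u in hA])
for u,v in zip(hA,hC): 
    p=tri(A,u,C,v);print(u.round(1),v.round(1),'tri',p.round(4),onz(A,u,.04)[:2].round(4),onz(C,v,.04)[:2].round(4))
E
```

```text
t 10.95 pos [0.5293 0.2257 0.2619] shift cm [ 0.23 -0.66  2.2 ] |2.3| turn [0.1  0.14 0.12] F [ 0.4 -1.1 -0.3] op 0.0471
[171.2 141.4] 2638 [0.4923 0.3203 0.04  ]
[232.8 157.5] 873 [0.488 0.248 0.04 ]
[279.1 142.8] 2679 [0.5148 0.1985 0.04  ]
[333.4 143.7] 2687 [0.5257 0.1376 0.04  ]
[196.9 199.1] 2258 [0.4921 0.3205 0.04  ]
[255.9 213. ] 710 [0.4886 0.2477 0.04  ]
[299.7 200.4] 2301 [0.5143 0.1987 0.04  ]
[351.4 200.6] 2319 [0.526  0.1379 0.04  ]
[388.8  13.9] 1666 [0.7228 0.1506 0.04  ]
[168.2 107.3] [194.7 168.2] tri [0.5287 0.3271 0.0403] [0.5288 0.3271] [0.5286 0.3273]
[174.3 178.4] [199.1 232.4] tri [0.4502 0.3127 0.0401] [0.4502 0.3126] [0.4501 0.3128]
[226.4 179.1] [248.9 233.3] tri [0.4617 0.2515 0.0419] [0.4615 0.2516] [0.4609 0.2517]
[279.5 108.5] [300.7 169.3] tri [0.5513 0.2054 0.0407] [0.5513 0.2053] [0.5511 0.2054]
[278.7 179.8] [298.8 233.6] tri [0.4728 0.1909 0.0406] [0.4728 0.1908] [0.4725 0.1909]
[335.5 109. ] [353.8 169.7] tri [0.5625 0.1446 0.0405] [0.5626 0.1444] [0.5624 0.1446]
[331.2 180.5] [348.8 234.1] tri [0.4839 0.1299 0.0401] [0.484  0.1298] [0.4838 0.13  ]
```

View pics/w12.png

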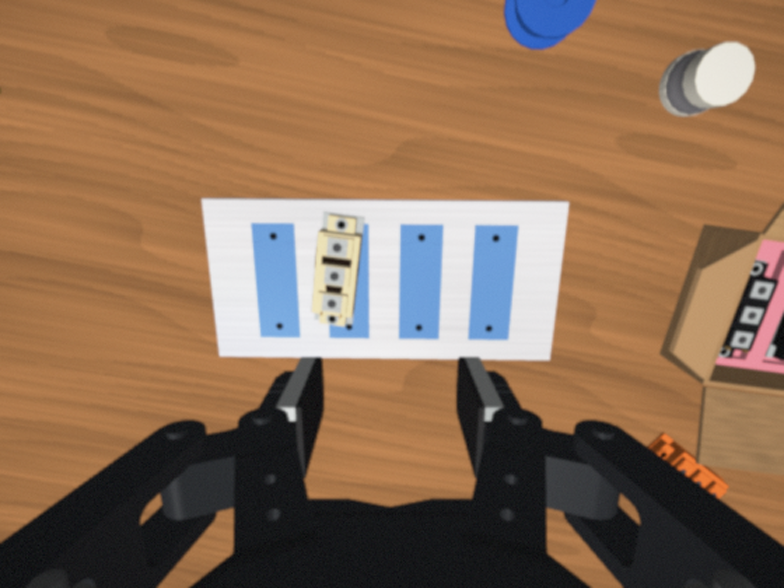

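```bash
sed -i 's/HS=.*/HS=(.5064,.2286,.182)/' to.py
python3 - <<'E'
from to import *
to(w(CB,0,.093,.18),.05+np.pi/2)
E
```

```text
t 11.00 pos [0.5281 0.2248 0.2621] shift cm [ 7.87 32.31  4.45] |33.5| turn [1.33 0.15 0.11] F [ 0.3 -0.1  0.7] op 0.0468
```

Request:
step_arm(plan="1 4.6 0.6 0.3 0 0 0.1;1 4.6 0.6 0.3 0 0 0.1;1 4.6 0.6 0.3 0 0 0.1;1 4.6 0.3 0.3 0.1 0.1 0.1;1 4.6 0.3 0.1 0.1 0 0.1")

```text
t: 11.5
tool_pos: [0.5286, -0.0148, 0.21]
tool_rot: [0.709, 0.018, -0.704, 0.017]
ft_force: [0.3, 0.0, 0.6]
opening: 0.0472
```

Request:
step_arm(plan="1.4 4.6 0 0 0 0 0.1;1.4 4.5 0 0 0 0 0.1;0 0 0 0 0 0 0.1")

```text
t: 11.8
tool_pos: [0.5258, -0.1159, 0.1812]
tool_rot: [0.709, 0.014, -0.705, 0.013]
ft_force: [-0.9, -0.3, -0.5]
opening: 0.0473
```

Run:
```python
from to import *
import pickle
to(w(CB,0,.093,.18),.05+np.pi/2)
C=cam('wrist');save(C,'w13',1.4);pickle.dump(C,open('w13.pkl','wb'))
```

```text
t 11.80 pos [ 0.5258 -0.1159  0.1812] shift cm [ 0.13 -1.51 -1.88] |2.4| turn [-0.11 -0.04  0.01] F [-0.9 -0.3 -0.5] op 0.0473
```

View pics/w13.png

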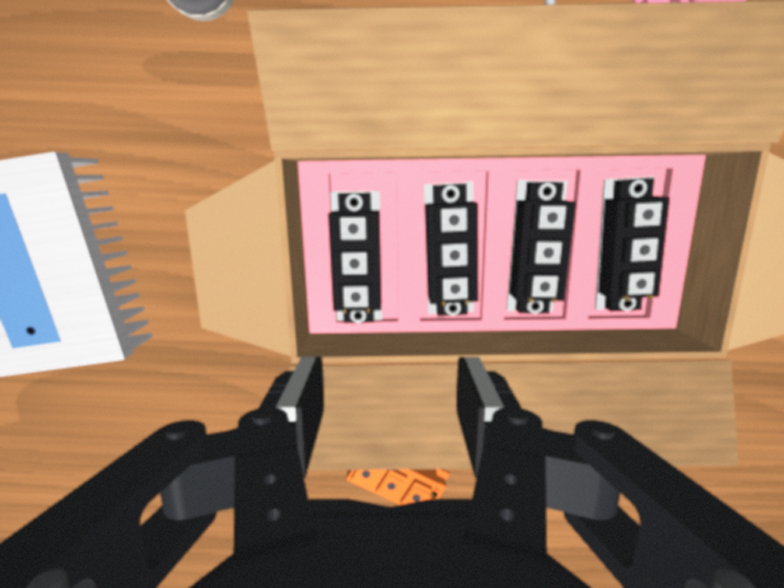

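```bash
cat > mods.py <<'E'
from to import *
import pickle
def terms(C,roi=None,smax=60,vmin=140,amin=25,amax=900):
    """white blobs (terminal squares, rings, plate corners) -> list (cx,cy,area,fill)"""
    hsv=cv2.cvtColor(C[0],cv2.COLOR_RGB2HSV); m=cv2.inRange(hsv,(0,0,vmin),(179,smax,255))
    cs,_=cv2.findContours(m,cv2.RETR_EXTERNAL,cv2.CHAIN_APPROX_NONE); out=[]
    for c in cs:
        a=cv2.contourArea(c); q=cv2.minAreaRect(c)
        if amin<a<amax and min(q[1])>0 and max(q[1])/min(q[1])<1.6:
            x,y=q[0]
            if roi is None or (roi[0]<x<roi[2] and roi[1]<y<roi[3]): out.append((round(x,1),round(y,1),a,round(a/(q[1][0]*q[1][1]),2)))
    return out
E
python3 - <<'E'
from mods import *
A=pickle.load(open('w10.pkl','rb'));C=pickle.load(open('w13.pkl','rb'))
for n,X,roi in(('A',A,(180,135,380,222)),('C',C,(225,120,480,235))):
    print(n)
    for t in sorted(terms(X,roi),key=lambda t:t[0]): print(t)
E
```

```text
A
(200.5, 163.0, 147.5, 0.95)
(201.5, 182.0, 146.0, 0.94)
(202.5, 201.0, 137.0, 0.88)
(252.0, 164.0, 150.5, 0.9)
(253.0, 184.0, 150.0, 0.89)
(254.5, 202.5, 138.5, 0.97)
(291.5, 212.5, 27.5, 0.79)
(304.5, 202.5, 141.0, 0.99)
(305.5, 183.5, 142.0, 0.99)
(306.5, 164.0, 154.0, 0.99)
(358.5, 201.5, 140.0, 0.98)
(359.0, 183.0, 148.0, 0.88)
(360.0, 163.0, 156.0, 0.93)
C
(242.5, 225.5, 28.5, 0.81)
(252.0, 162.5, 255.5, 0.95)
(252.5, 187.5, 249.5, 0.98)
(253.5, 211.5, 228.5, 0.9)
(255.5, 226.5, 39.5, 0.4)
(270.0, 224.5, 37.5, 0.89)
(323.0, 220.5, 42.5, 0.47)
(324.0, 157.0, 264.5, 0.92)
(324.5, 205.5, 235.5, 0.92)
(324.5, 181.5, 247.5, 0.97)
(382.0, 219.5, 39.0, 0.43)
(389.0, 204.0, 231.5, 0.92)
(391.0, 180.0, 237.0, 0.94)
(394.0, 154.5, 258.5, 0.96)
(448.0, 217.5, 38.5, 0.43)
(458.0, 202.5, 233.5, 0.86)
(460.0, 178.0, 248.0, 0.86)
(462.5, 153.0, 267.5, 0.88)
```

```bash
cat >> mods.py <<'E'
def trip(C,roi,**k):
    """group terminal squares into collinear triplets along image-vertical-ish; returns list of 3x2 arrays sorted by x"""
    t=[np.array(a[:2]) for a in terms(C,roi,**k) if a[3]>.75 and a[2]>80]
    t=np.array(t); used=set(); out=[]
    for i in np.argsort(t[:,0]):
        if i in used: continue
        d=np.abs(t[:,0]-t[i,0]); s=[j for j in range(len(t)) if d[j]<14 and j not in used]
        used.update(s)
        if len(s)==3: out.append(t[sorted(s,key=lambda j:t[j,1])])
    return out
def pose(C,tr,z):
    P=np.array([onz(C,u,z)[:2] for u in tr]); v=P[0]-P[2]; c=P.mean(0)
    return c,np.arctan2(v[1],v[0]),np.linalg.norm(v)
E
python3 - <<'E'
from mods import *
A=pickle.load(open('w10.pkl','rb'));C=pickle.load(open('w13.pkl','rb'))
a=trip(A,(180,135,380,222));c=trip(C,(225,120,480,235))
for i,(x,y) in enumerate(zip(a,c)):
    P=np.array([tri(A,u,C,v) for u,v in zip(x,y)]);print(i,'tri mid',P[1].round(4),'z',P[:,2].round(4),'span',np.linalg.norm(P[0]-P[2]).round(4))
    for X,t in((A,x),(C,y)):
        p=pose(X,t,.039);print('   ',p[0].round(4),round(p[1],3),round(p[2],4))
# rings of module 0
u=[np.array(q)/1.4 for q in((285,207),(289.5,297))];v=[np.array(q)/1.4 for q in((354,202),(358,315.5))]
print('rings',[tri(A,p,C,q).round(4) for p,q in zip(u,v)])
E
```

```text
0 tri mid [ 0.5369 -0.0894  0.0068] z [0.003  0.0068 0.0141] span 0.0493
    [ 0.5462 -0.0976] 0.036 0.0454
    [ 0.54   -0.0921] 0.047 0.0461
1 tri mid [ 0.5478 -0.1583  0.0391] z [0.037  0.0391 0.0359] span 0.0462
    [ 0.5478 -0.1585] 0.095 0.046
    [ 0.5481 -0.1581] 0.089 0.0452
2 tri mid [ 0.5514 -0.2202  0.0368] z [0.0377 0.0368 0.039 ] span 0.0458
    [ 0.5514 -0.22  ] 0.027 0.0459
    [ 0.5522 -0.2196] 0.037 0.0459
3 tri mid [ 0.5559 -0.2826  0.0389] z [0.0373 0.0389 0.0397] span 0.0455
    [ 0.5559 -0.2827] 0.088 0.0457
    [ 0.5562 -0.2826] 0.107 0.0459
rings [array([ 0.5783, -0.0863, -0.0213]), array([ 0.4946, -0.0937,  0.0008])]
```

Run:
```python
from mods import *
A=pickle.load(open('w10.pkl','rb'));C=pickle.load(open('w13.pkl','rb'))
for a in (((353,209.5),(359.5,299.5),(450,194),(453.5,308)),((429,209),(425,299),(547,191),(536,306)),((501,208),(502.5,297),(638,188),(628,303))):
    a=[np.array(q)/1.4 for q in a]
    p,q=tri(A,a[0],C,a[2]),tri(A,a[1],C,a[3]); print(p.round(4),q.round(4),((p+q)/2).round(4),'c@.03',[((onz(X,i,.028)+onz(X,j,.028))/2)[:2].round(4) for X,i,j in((A,a[0],a[1]),(C,a[2],a[3]))])
to(w(CB,0,0,.26),.092+np.pi/2)
p=[.5480,-.1583,.10];to(p,.092+np.pi/2)
```

```text
[ 0.5859 -0.1546  0.023 ] [ 0.5067 -0.163   0.0243] [ 0.5463 -0.1588  0.0236] c@.03 [array([ 0.547 , -0.1592]), array([ 0.5471, -0.1582])]
[ 0.5902 -0.2191  0.0238] [ 0.5106 -0.2219  0.0246] [ 0.5504 -0.2205  0.0242] c@.03 [array([ 0.5508, -0.2202]), array([ 0.5512, -0.2191])]
[ 0.5944 -0.2802  0.0225] [ 0.5125 -0.2944  0.0119] [ 0.5535 -0.2873  0.0172] c@.03 [array([ 0.5557, -0.2845]), array([ 0.5557, -0.2811])]
t 11.85 pos [ 0.5264 -0.1144  0.1823] shift cm [-7.77  7.93 -1.95] |11.3| turn [-0.49 -0.06  0.01] F [ 0.3 -0.3  0.6] op 0.0471
t 11.85 pos [ 0.5264 -0.1144  0.1823] shift cm [ 8.24  4.48 -1.93] |9.6| turn [-0.49 -0.06  0.01] F [ 0.3 -0.3  0.6] op 0.0471
```

Request:
step_arm(plan="0 2.3 -1 -0.3 0 0 0.1;0 2.2 -0.9 -0.2 0 0 0.1;4 0 0 0 0 0 0.1;4 0 0 0 0 0 0.1;0 0 0 0 0 0 0.1")

```text
t: 12.35
tool_pos: [0.5475, -0.1604, 0.1065]
tool_rot: [0.712, 0.033, -0.701, 0.033]
ft_force: [-0.5, 0.3, 0.1]
opening: 0.0466
```

Run:
```python
from to import *
p=[.5475,-.1585,.022];to(p,.092+np.pi/2)
C=cam('wrist');save(C,'w14',1.4)
```

```text
t 12.35 pos [ 0.5475 -0.1604  0.1065] shift cm [ 8.45 -0.19  0.12] |8.5| turn [ 0.01 -0.16 -0.  ] F [-0.5  0.3  0.1] op 0.0466
```

View pics/w14.png

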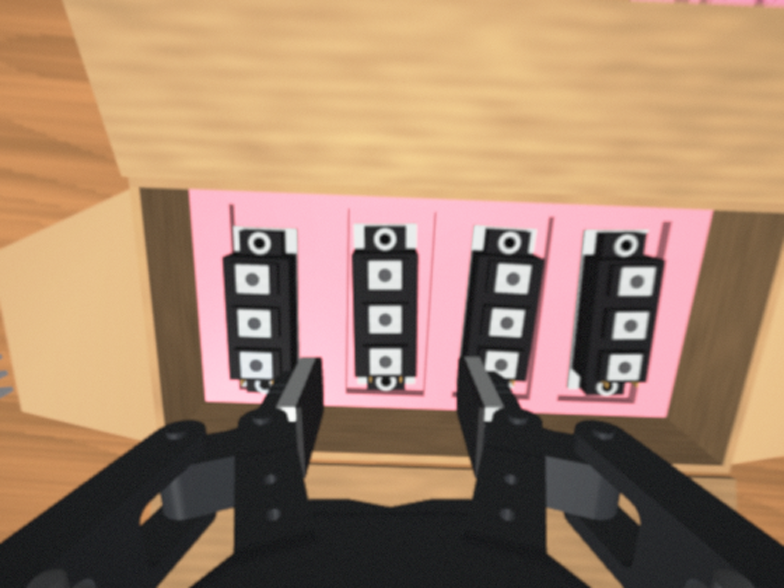

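Request:
step_arm(plan="3 -0.1 0.1 0 -0.1 0 0.1;3 -0.1 0 0 -0.1 0 0.1;2.4 0 0 0 0 0 0.1;0 0 0 0 0 0 0.1")

```text
t: 12.8
tool_pos: [0.5571, -0.1577, 0.0358]
tool_rot: [0.713, 0.033, -0.699, 0.038]
ft_force: [-0.6, 0.8, -0.4]
opening: 0.047
```

Request:
step_arm(plan="0 0 0 0 0 0 -0.6;0 0 0 0 0 0 -0.6;0 0 0 0 0 0 -0.6", grip_force=50)

```text
t: 13.1
tool_pos: [0.5616, -0.1573, 0.0432]
tool_rot: [0.717, 0.034, -0.695, 0.039]
ft_force: [-0.1, 0.3, 0.2]
opening: 0.0168
```

Run:
```python
from to import *
from crop import crop
s=bot.sense();print(s['joint_positions'].round(3),s['qvel'].round(3),s['ft_force'],s['wrist_torque'].round(2),R.from_quat(s['tool_rot']).as_matrix().round(3).tolist())
p=[.5475,-.1585,.022];to(p,.092+np.pi/2)
C=cam('wrist');save(C,'w15',1.4);C=cam('scene');save(C,'n15',1.4)
```

```text
[ 0.008  0.5   -0.349  0.011 -0.69   1.658] [ 0.001 -0.025  0.014  0.002 -0.011  0.001] [-0.07264503  0.31542336  0.20288584] [-0.02  0.07  0.05] [[0.032, 0.103, -0.994], [-0.007, -0.995, -0.103], [-0.999, 0.01, -0.031]]
t 13.10 pos [ 0.5616 -0.1573  0.0432] shift cm [ 2.07 -0.04  1.48] |2.5| turn [ 0.11 -0.29 -0.09] F [-0.1  0.3  0.2] op 0.0168
```

View pics/w15.png

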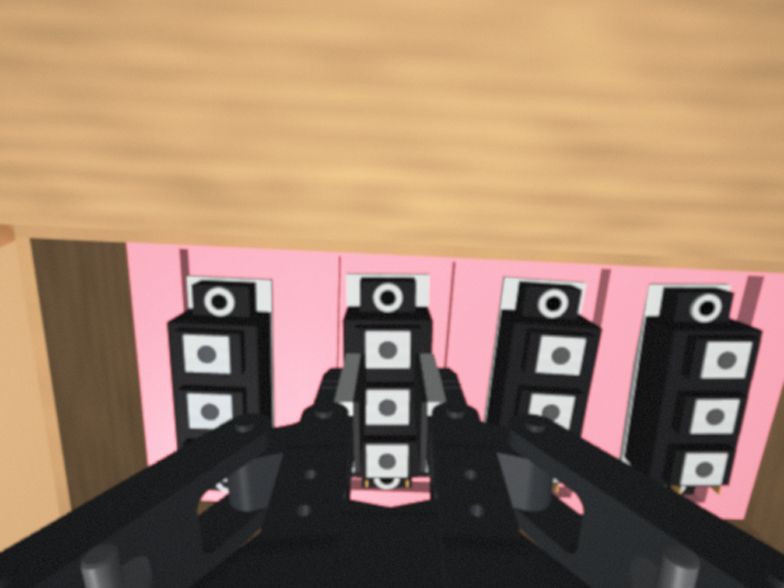

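View pics/n15.png

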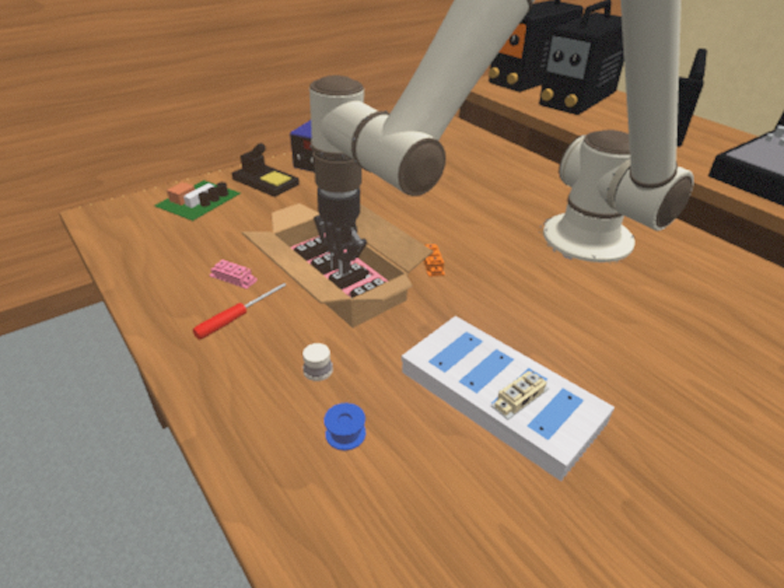

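Request:
step_arm(plan="-1.5 0 0.7 0.1 -0.1 0 0.1;0 0 0.7 0 -0.1 0 0.1;0 0 0 0 -0.1 0 0.1;0 0 0 0 0 0 0.1")

```text
t: 13.6
tool_pos: [0.5465, -0.1588, 0.0587]
tool_rot: [-0.706, -0.029, 0.707, -0.036]
ft_force: [-0.1, -0.9, 0.4]
opening: 0.0469
```

Run:
```python
from mods import *
to([.5475,-.1585,.05],.092+np.pi/2)
C=cam('wrist');save(C,'w16',1.4);pickle.dump(C,open('w16.pkl','wb'))
for t in sorted(terms(C,amax=1500),key=lambda t:t[0]): print(t)
```

```text
t 13.60 pos [ 0.5465 -0.1588  0.0587] shift cm [ 0.87 -0.03 -0.11] |0.9| turn [-0.    0.01 -0.09] F [-0.1 -0.9  0.4] op 0.0469
(154.5, 217.0, 725.0, 0.9)
(158.0, 256.0, 660.0, 0.92)
(160.5, 293.5, 571.5, 0.79)
(162.5, 183.0, 281.5, 0.82)
(205.5, 295.0, 70.5, 0.64)
(275.5, 179.0, 281.0, 0.82)
(276.0, 252.0, 649.0, 0.97)
(276.0, 212.5, 732.0, 0.98)
(276.5, 294.0, 725.0, 0.84)
(351.0, 295.0, 60.5, 0.6)
(380.1, 290.5, 291.5, 0.48)
(385.4, 254.3, 639.5, 0.88)
(387.5, 182.0, 277.0, 0.81)
(391.9, 215.3, 710.5, 0.89)
(490.5, 184.0, 276.0, 0.81)
(495.5, 256.5, 617.0, 0.87)
(503.5, 217.5, 711.5, 0.86)
```

View pics/w16.png

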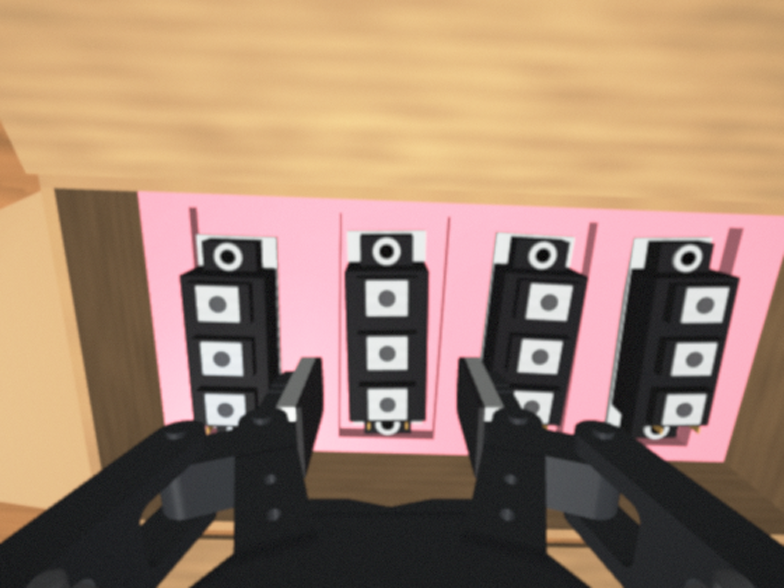

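Run:
```python
from mods import *
C=pickle.load(open('w16.pkl','rb'))
print([onz(C,u,.039).round(4) for u in((276,212.5),(276,252),(276.5,291))])
```

```text
[array([ 0.571 , -0.1562,  0.039 ]), array([ 0.5481, -0.1583,  0.039 ]), array([ 0.5238, -0.1608,  0.039 ])]
```

Request:
step_arm(plan="1.5 0 -0.1 0 0 -0.1 0.1;1.5 0 0 0 0 0 0.1;0 0 0 0 0 0 0.1")

```text
t: 13.95
tool_pos: [0.5466, -0.1586, 0.0247]
tool_rot: [-0.705, -0.033, 0.708, -0.031]
ft_force: [-0.1, 0.6, -1.0]
opening: 0.0473
```

Run:
```python
from mods import *
to([.547,-.1585,.022],.092+np.pi/2)
```

```text
t 13.95 pos [ 0.5466 -0.1586  0.0247] shift cm [ 0.27 -0.01 -0.04] |0.3| turn [-0.01  0.03  0.03] F [-0.1  0.6 -1. ] op 0.0473
```

Request:
step_arm(plan="0.3 0 0 0 0 0 0.1;0 0 0 0 0 0 -0.5;0 0 0 0 0 0 -0.5;0 0 0 0 0 0 -0.5", grip_force=50)

```text
t: 14.35
tool_pos: [0.5466, -0.1587, 0.0203]
tool_rot: [-0.704, -0.033, 0.708, -0.031]
ft_force: [-0.9, -0.6, -2.1]
opening: 0.0327
```

Request:
step_arm(plan="-2 0 0 0 0 0 -0.5;-3 0 0 0 0 0 -0.5;-4 0 0 0 0 0 -0.5;-4 0 0 0 0 0 -0.5;0 0 0 0 0 0 -0.5")

```text
t: 14.85
tool_pos: [0.5457, -0.159, 0.1532]
tool_rot: [-0.703, -0.034, 0.71, -0.03]
ft_force: [0.9, 0.6, -0.8]
opening: 0.0332
```

Run:
```python
from mods import *
to(w(HS,0,-.093,.15),.182+np.pi/2)
C=cam('wrist');save(C,'w17',1.4);pickle.dump(C,open('w17.pkl','wb'))
C=cam('side');save(C,'s17',1.4)
```

```text
t 14.85 pos [ 0.5457 -0.159   0.1532] shift cm [  0.47 -29.69  -0.44] |29.7| turn [-0.88  0.09  0.05] F [ 0.9  0.6 -0.8] op 0.0332
```

View pics/w17.png

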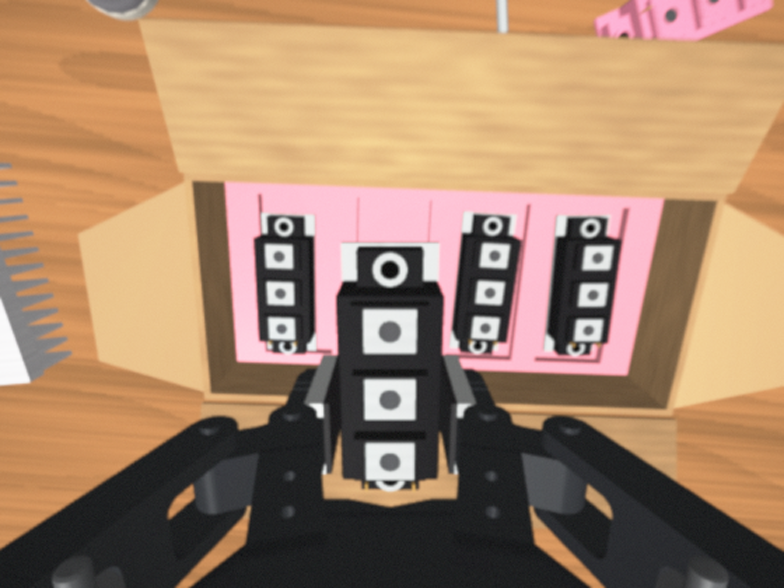

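View pics/s17.png

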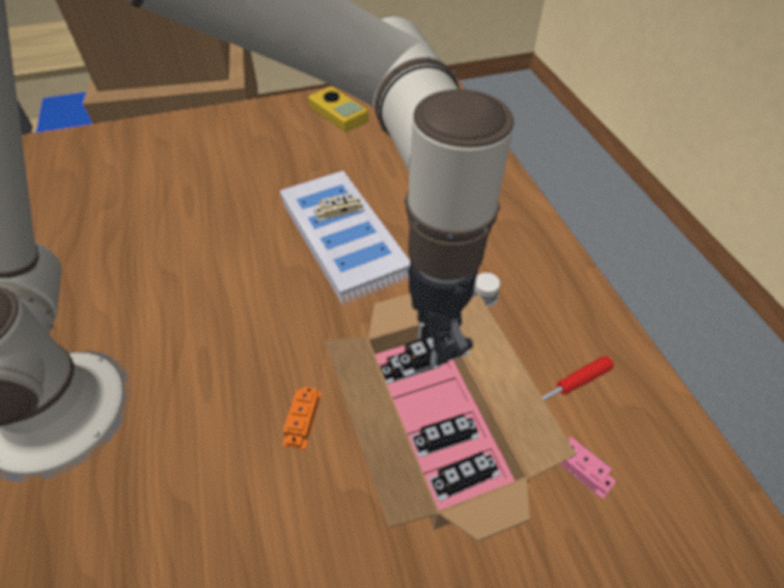

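```bash
cat >> mods.py <<'E'
def inhand(C,top=.0187,roi=(225,215,335,345)):
    t=[a for a in terms(C,roi,amax=2500,amin=300) if a[3]>.7]
    s=bot.sense(); M=R.from_quat(s['tool_rot']).as_matrix(); q=[]
    for a in sorted(t,key=lambda a:a[1]):
        c,d=ray(C,a[:2]); c=M.T@(c-s['tool_pos']); d=M.T@d; q.append(c+d*(-top-c[0])/d[0])
    return [a[:2] for a in t],np.array(q)
E
python3 - <<'E'
from mods import *
C=pickle.load(open('w17.pkl','rb'));print(inhand(C))
E
```

```text
([(278.0, 333.0), (278.0, 285.0), (278.0, 236.5)], array([[-0.0187    ,  0.00147692, -0.02616655],
       [-0.0187    ,  0.00151745, -0.00259745],
       [-0.0187    ,  0.00156137,  0.022947  ]]))
```

Request:
step_arm(plan="0 -4.6 0 -0.2 0 0 -0.5;0 -4.6 0 -0.2 0 0 -0.5;0 -4.6 0 -0.2 0 0 -0.5;0 -4.6 0 -0.2 0 0 -0.5;0 -4.6 0 -0.1 0 0 -0.5")

```text
t: 15.45
tool_pos: [0.5069, 0.0708, 0.1413]
tool_rot: [-0.692, -0.063, 0.717, -0.058]
ft_force: [0.6, -0.7, -1.8]
opening: 0.033
```

Request:
step_arm(plan="0 -4 0 0 0 0 -0.5;0 -2.5 0 0 0 0 -0.5;0 0 0 0 0 0 -0.5")

```text
t: 15.75
tool_pos: [0.4907, 0.1407, 0.1368]
tool_rot: [-0.688, -0.065, 0.72, -0.061]
ft_force: [0.4, -0.2, -1.3]
opening: 0.0331
```

Run:
```python
from mods import *
to(w(HS,0,-.093,.08),.182+np.pi/2)
C=cam('wrist');save(C,'w18',1.4);print(inhand(C))
```

```text
t 15.75 pos [0.4907 0.1407 0.1368] shift cm [ 5.52  0.98 -3.38] |6.6| turn [-0.03  0.42  0.08] F [ 0.4 -0.2 -1.3] op 0.0331
([(278.0, 333.5), (278.0, 285.0), (278.0, 236.0)], array([[-0.0187    , -0.00059536, -0.02542396],
       [-0.0187    , -0.00056592, -0.00247382],
       [-0.0187    , -0.00053388,  0.02250873]]))
```

View pics/w18.png

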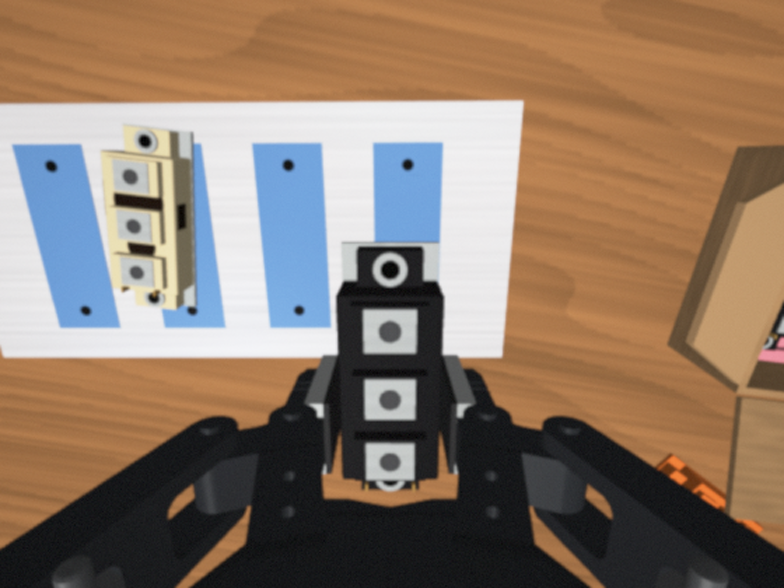

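Request:
step_arm(plan="1.5 0.5 -1.7 0 0.2 0 -0.5;1.5 0.5 -1.7 0 0.2 0.1 -0.5;1.5 0 0 0 0 0 -0.5;0 0 0 0 0 0 -0.5")

```text
t: 16.2
tool_pos: [0.523, 0.1312, 0.0848]
tool_rot: [-0.701, -0.059, 0.708, -0.064]
ft_force: [0.4, 0.3, -2.4]
opening: 0.0329
```

Run:
```python
from mods import *
to(w(HS,-.0015,-.093,.0505),.182+np.pi/2)
C=cam('wrist');save(C,'w19',1.4)
```

```text
t 16.20 pos [0.523  0.1312 0.0848] shift cm [ 3.43 -0.59 -0.01] |3.5| turn [-0.07  0.1  -0.05] F [ 0.4  0.3 -2.4] op 0.0329
```

View pics/w19.png

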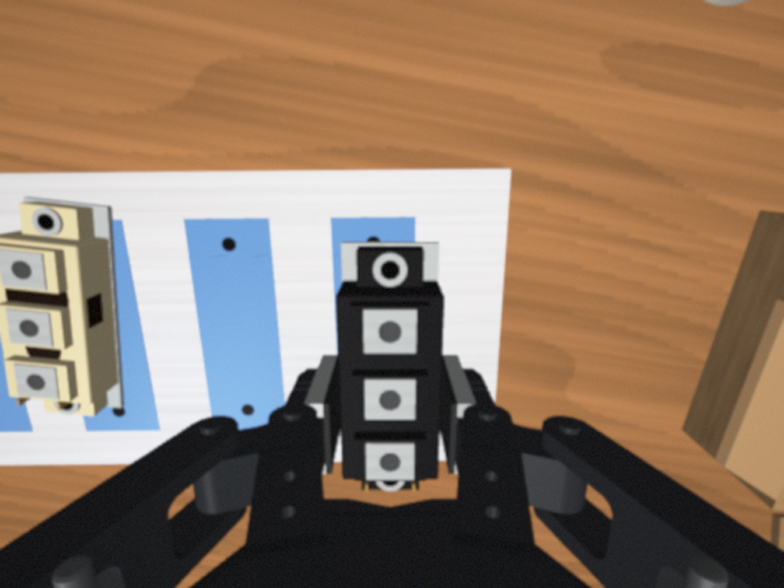

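Request:
step_arm(plan="1.2 -0.3 0 -0.1 0.1 0 -0.5;1.2 -0.3 0 0 0 0 -0.5;0 0 0 0 0 0 -0.5")

```text
t: 16.55
tool_pos: [0.5237, 0.136, 0.0623]
tool_rot: [0.706, 0.063, -0.703, 0.066]
ft_force: [-0.0, -0.8, -1.4]
opening: 0.033
```

Run:
```python
from mods import *
to(w(HS,-.0015,-.093,.0505),.182+np.pi/2)
C=cam('wrist');save(C,'w20',1.4)
```

```text
t 16.55 pos [0.5237 0.136  0.0623] shift cm [ 1.18 -0.13  0.18] |1.2| turn [ 0.01 -0.04 -0.04] F [-0.  -0.8 -1.4] op 0.0330
```

View pics/w20.png

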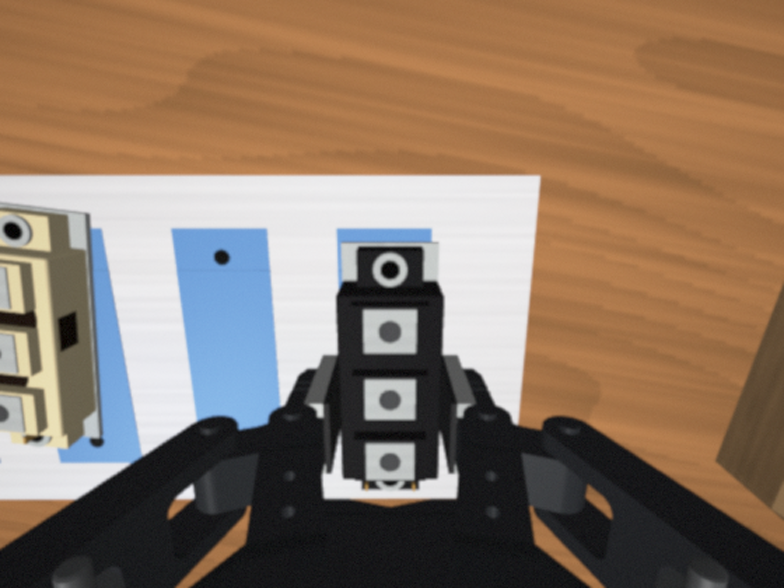

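Request:
step_arm(plan="0.6 -0.1 0.1 0 0 0 -0.5;0.3 0 0.1 0 0 0 -0.5;0 0 0 0 0 0 -0.5")

```text
t: 16.9
tool_pos: [0.523, 0.1371, 0.055]
tool_rot: [0.707, 0.064, -0.701, 0.066]
ft_force: [0.8, -0.9, -1.0]
opening: 0.033
```

Run:
```python
from mods import *
to(w(HS,-.0015,-.093,.0505),.182+np.pi/2)
C=cam('wrist');save(C,'w21',1.4)
```

```text
t 16.90 pos [0.523  0.1371 0.055 ] shift cm [ 0.45 -0.    0.13] |0.5| turn [ 0.01 -0.08 -0.04] F [ 0.8 -0.9 -1. ] op 0.0330
```

View pics/w21.png

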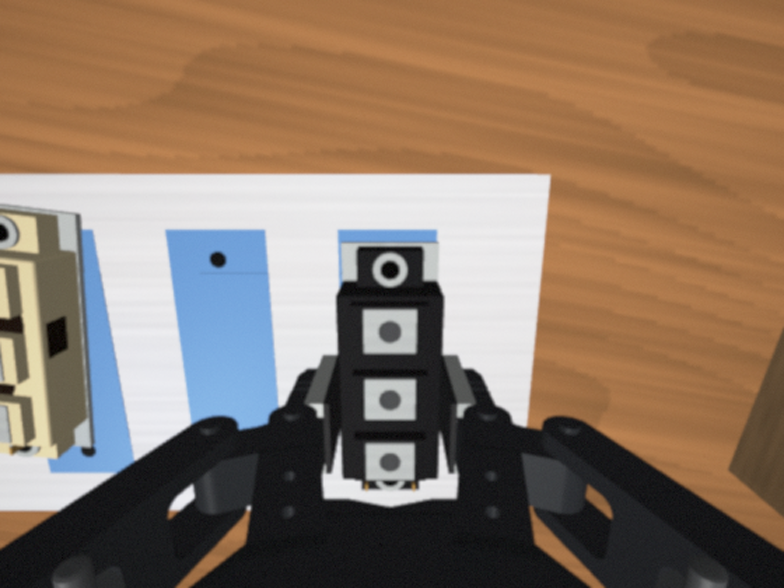

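Request:
step_arm(plan="0.3 0 0.1 0 -0.1 0 -0.5;0.3 0 0 0 0 0 -0.5;0 0 0 0 0 0 -0.5")

```text
t: 17.25
tool_pos: [0.5229, 0.1374, 0.0505]
tool_rot: [-0.704, -0.064, 0.704, -0.066]
ft_force: [-0.2, 0.2, -1.1]
opening: 0.0328
```

Run:
```python
from mods import *
to(w(HS,-.0015,-.093,.0505),.182+np.pi/2)
```

```text
t 17.25 pos [0.5229 0.1374 0.0505] shift cm [0.   0.03 0.12] |0.1| turn [ 0.02  0.01 -0.03] F [-0.2  0.2 -1.1] op 0.0328
```

Request:
step_arm(plan="0.1 0 0.1 0 0 0 -0.5;0 0 0 0 0 0 -0.5")

```text
t: 17.45
tool_pos: [0.523, 0.1374, 0.0505]
tool_rot: [0.705, 0.064, -0.703, 0.066]
ft_force: [-1.0, -1.1, 0.1]
opening: 0.0331
```

Request:
step_arm(plan="0 0 0 0 0 0 0;0 0 0 0 0 0 0.1;0 0 0 0 0 0 0.1")

```text
t: 17.75
tool_pos: [0.5229, 0.1375, 0.0501]
tool_rot: [0.705, 0.064, -0.703, 0.066]
ft_force: [0.5, 0.2, 0.2]
opening: 0.0468
```

Request:
step_arm(plan="-3 0 0 0 0 0 0.1;-4 0 0 0 0 0 0.1;-4 0 2 0 0 0 0.1;-3 0 3 0 0 0 0.1;0 0 0 0 0 0 0.1")

```text
t: 18.25
tool_pos: [0.4722, 0.1283, 0.1929]
tool_rot: [-0.703, -0.063, 0.705, -0.067]
ft_force: [0.5, 0.3, -0.1]
opening: 0.0471
```

Run:
```python
from mods import *
to(w(HS,-.03,.0,.20),.182+np.pi/2)
C=cam('wrist');save(C,'w22',1.4);pickle.dump(C,open('w22.pkl','wb'))
for t in sorted(terms(C,amin=60),key=lambda t:t[0]): print(t)
```

```text
t 18.25 pos [0.4722 0.1283 0.1929] shift cm [-0.76 -9.23 -2.2 ] |9.5| turn [ 0.02  0.03 -0.04] F [ 0.5  0.3 -0.1] op 0.0471
(492.0, 209.5, 72.0, 0.8)
(507.4, 195.3, 199.0, 0.8)
(515.4, 172.0, 210.0, 0.81)
(518.5, 130.0, 87.0, 0.79)
(523.7, 147.6, 223.0, 0.81)
```

View pics/w22.png

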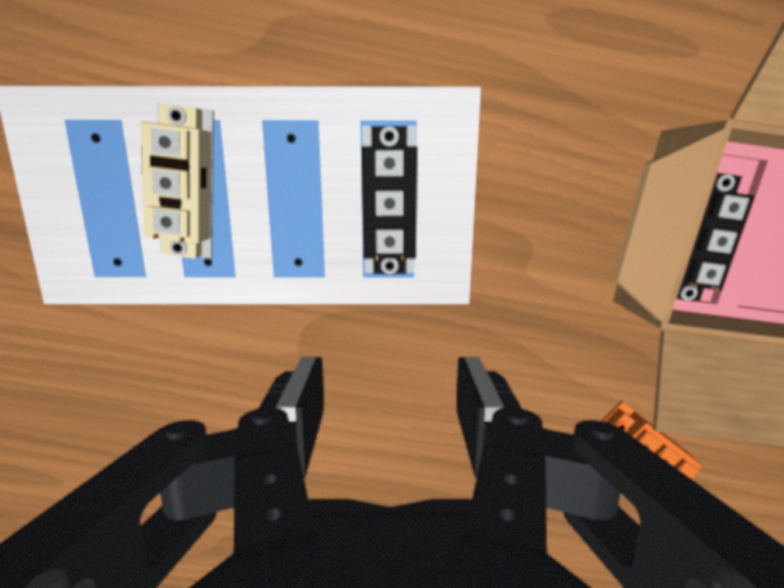

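Run:
```python
from mods import *
C=pickle.load(open('w22.pkl','rb'))
def L(p,f=HS):
    d=np.array(p[:2])-f[:2];c,s=np.cos(f[2]),np.sin(f[2]);return np.array([c*d[0]+s*d[1],-s*d[0]+c*d[1]]).round(4)
r=[np.array(q)/1.4 for q in((389,135.5),(389.5,266))]
a,b=[onz(C,q,.0545) for q in r];print('rings local',L(a),L(b),L((a+b)/2))
sq=[np.array(q)/1.4 for q in((389.5,163.5),(389.5,203.5),(389.5,242))]
print('sq',[L(onz(C,q,.069)) for q in sq])
print('holes pad1',[L(onz(C,np.array(q)/1.4,.04)) for q in((291,138),(298,262))])
o=[onz(C,np.array(q)/1.4,.069) for q in((165,142),(166,183),(167,222))];print('old sq',[x.round(4) for x in o],np.arctan2(*(o[0]-o[2])[[1,0]]))
o=[onz(C,np.array(q)/1.4,.0545) for q in((177,115.5),(177,247))];print('old rings',[x.round(4) for x in o],((o[0]+o[1])/2).round(4),np.arctan2(*(o[0]-o[1])[[1,0]]))
```

```text
rings local [ 0.0408 -0.0932] [-0.0394 -0.0937] [ 0.0007 -0.0935]
sq [array([ 0.0243, -0.0935]), array([ 0.0015, -0.0936]), array([-0.0215, -0.0936])]
holes pad1 [array([ 0.0403, -0.031 ]), array([-0.0397, -0.031 ])]
old sq [array([0.5352, 0.2698, 0.069 ]), array([0.5124, 0.2682, 0.069 ]), array([0.4896, 0.2667, 0.069 ])] 0.06845044859484253
old rings [array([0.5512, 0.2704, 0.0545]), array([0.4719, 0.2665, 0.0545])] [0.5115 0.2685 0.0545] 0.04988703589298869
```

Run:
```python
from mods import *
to([.5118,.2684,.10],.06+np.pi/2)
```

```text
t 18.30 pos [0.4727 0.1285 0.1912] shift cm [  9.02 -13.09  -6.45] |17.2| turn [ 1.18  0.05 -0.05] F [ 0.3 -0.7 -0.3] op 0.0473
```

Request:
step_arm(plan="1.5 -3.3 -1.6 0.4 0 0 0.1;1.5 -3.3 -1.6 0.4 0 0 0.1;2 -3.3 -1.6 0.4 0 0 0.1;2 -3.2 -1.6 0 0 0 0.1;0 0 0 0 0 0 0.1")

```text
t: 18.8
tool_pos: [0.5225, 0.2693, 0.1127]
tool_rot: [-0.704, -0.015, 0.709, -0.02]
ft_force: [0.1, -0.4, -0.7]
opening: 0.047
```

Run:
```python
from mods import *
to([.5118,.2684,.052],.06+np.pi/2)
C=cam('wrist');save(C,'w23',1.4);pickle.dump(C,open('w23.pkl','wb'))
```

```text
t 18.80 pos [0.5225 0.2693 0.1127] shift cm [ 6.08 -0.01  1.03] |6.2| turn [-0.1   0.07 -0.07] F [ 0.1 -0.4 -0.7] op 0.0470
```

View pics/w23.png

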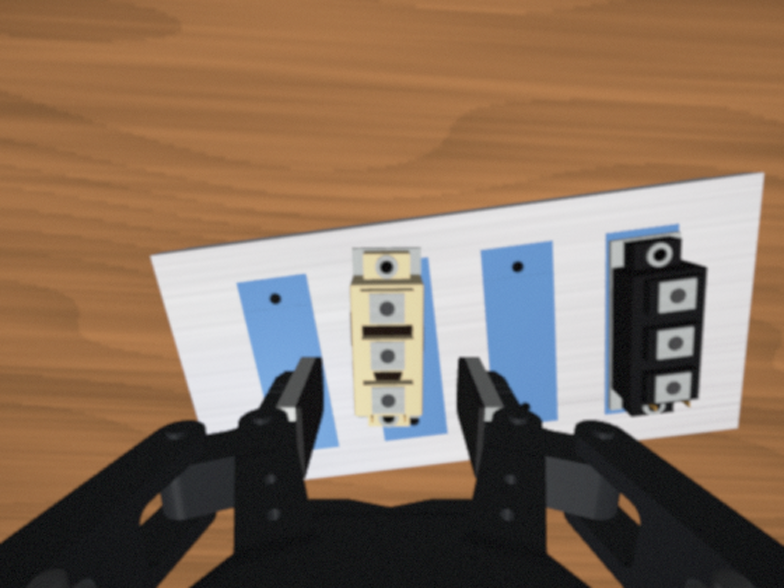

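Old module is centred between the jaws and parallel; shift 1 cm along tool z and descend.

Request:
step_arm(plan="1.5 0 0.5 -0.1 0.1 0 0.1;1.5 0 0.4 0 0 0 0.1;1.5 0 0.1 0 0 0 0.1;1 0 0 0 0 0 0.1;0 0 0 0 0 0 0.1")

```text
t: 19.35
tool_pos: [0.5112, 0.2631, 0.0544]
tool_rot: [-0.707, -0.016, 0.707, -0.024]
ft_force: [-0.8, 0.3, -0.7]
opening: 0.0472
```

Run:
```python
from mods import *
to([.5118,.2684,.052],.06+np.pi/2)
```

```text
t 19.35 pos [0.5112 0.2631 0.0544] shift cm [ 0.23 -0.53 -0.09] |0.6| turn [-0.03  0.   -0.11] F [-0.8  0.3 -0.7] op 0.0472
```

Request:
step_arm(plan="0 -0.4 -0.1 0 0 -0.1 0.1;0.3 -0.1 0 0 0 0 0.1;0 0 0 0 0 0 0.1")

```text
t: 19.65
tool_pos: [0.5131, 0.2683, 0.0527]
tool_rot: [0.707, 0.02, -0.706, 0.019]
ft_force: [0.4, -0.4, -0.1]
opening: 0.0468
```

Run:
```python
from mods import *
to([.5118,.2684,.051],.06+np.pi/2)
```

```text
t 19.65 pos [0.5131 0.2683 0.0527] shift cm [ 0.17 -0.02  0.13] |0.2| turn [-0.04 -0.02  0.01] F [ 0.4 -0.4 -0.1] op 0.0468
```

Request:
step_arm(plan="0.2 0 0.1 0 0 0 0.1;0 0 0 0 0 0 -0.5;0 0 0 0 0 0 -0.5;0 0 0 0 0 0 -0.5")

```text
t: 20.05
tool_pos: [0.5126, 0.2689, 0.0518]
tool_rot: [0.708, 0.021, -0.705, 0.019]
ft_force: [0.2, 0.4, -0.5]
opening: 0.0326
```

Request:
step_arm(plan="-2 0 0 0 0 0 -0.5;-3 0 0 0 0 0 -0.5;-4 0 0 0 0 0 -0.5;-2 0 0 0 0 0 -0.5;0 0 0 0 0 0 -0.5")

```text
t: 20.55
tool_pos: [0.5102, 0.267, 0.1621]
tool_rot: [-0.706, -0.019, 0.708, -0.02]
ft_force: [0.2, 0.1, -1.5]
opening: 0.0329
```

Run:
```python
from mods import *
to(w(CB,0,.031,.16),.05+np.pi/2)
C=cam('wrist');save(C,'w24',1.4)
print(terms(C,(225,200,335,345),amax=2500,smax=90),inhand(C)[1].round(4))
```

```text
t 20.55 pos [0.5102 0.267  0.1621] shift cm [ 0.27 43.04 -1.3 ] |43.1| turn [ 0.05  0.03 -0.01] F [ 0.2  0.1 -1.5] op 0.0329
[(226.0, 292.5, 45.0, 0.62)] []
```

View pics/w24.png

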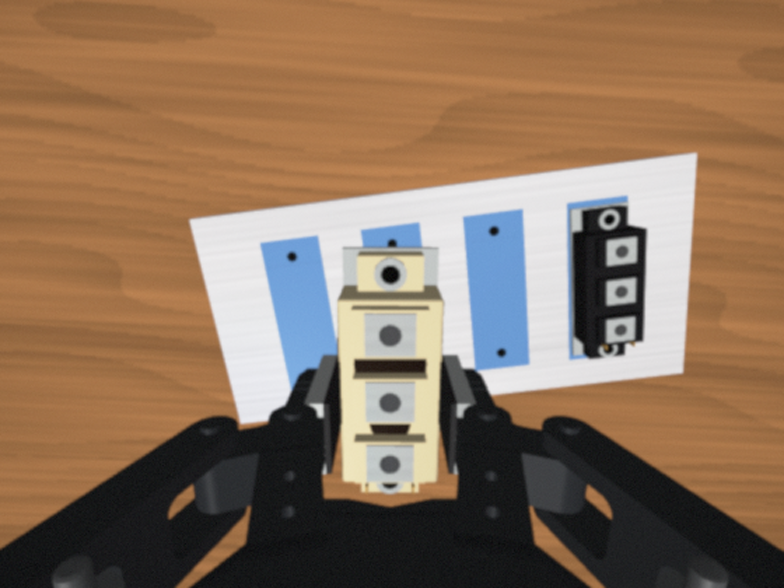

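Request:
step_arm(plan="0 4.7 -0.1 0 0 0 -0.5;0 4.7 -0.1 0 0 0 -0.5;0 4.7 -0.1 0 0 0 -0.5;0 4.7 -0.1 0 0 0 -0.5;0 4.7 -0.1 0 0 0 -0.5")

```text
t: 21.1
tool_pos: [0.5238, 0.0292, 0.1514]
tool_rot: [-0.7, -0.021, 0.713, -0.025]
ft_force: [0.9, 1.5, -1.1]
opening: 0.0328
```

Request:
step_arm(plan="0 4.7 -0.2 0 0 0 -0.5;0 4.7 -0.2 0 0 0 -0.5;0 4.7 -0.2 0 0 0 -0.5;0 3 0 0 0 0 -0.5;0 0 0 0 0 0 -0.5")

```text
t: 21.6
tool_pos: [0.5337, -0.1526, 0.1407]
tool_rot: [-0.693, -0.019, 0.72, -0.022]
ft_force: [-0.2, 0.9, -1.5]
opening: 0.0329
```

Run:
```python
from mods import *
to(w(CB,-.001,.031,.10),.05+np.pi/2)
C=cam('wrist');save(C,'w25',1.4)
```

```text
t 21.60 pos [ 0.5337 -0.1526  0.1407] shift cm [ 4.02  1.01 -1.34] |4.4| turn [ 0.07  0.37 -0.04] F [-0.2  0.9 -1.5] op 0.0329
```

View pics/w25.png

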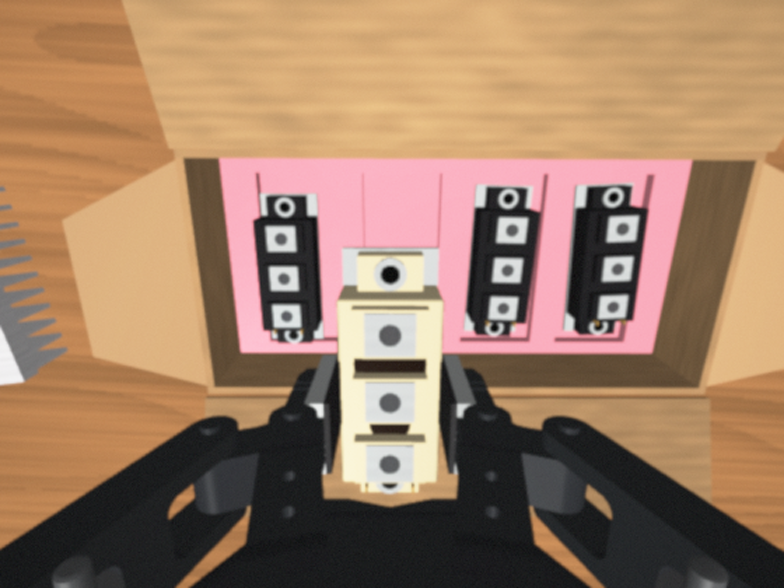

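Request:
step_arm(plan="1.3 0.4 -0.6 0.1 0.2 0 -0.5;1.3 0.4 -0.6 0 0.2 0 -0.5;1.3 0.2 0 0 0 0 -0.5;0 0 0 0 0 0 -0.5")

```text
t: 22.05
tool_pos: [0.542, -0.1578, 0.0944]
tool_rot: [-0.705, -0.017, 0.709, -0.018]
ft_force: [-0.9, -0.5, -1.9]
opening: 0.0329
```

Run:
```python
from mods import *
to(w(CB,-.001,.031,.022),.05+np.pi/2)
C=cam('wrist');save(C,'w26',1.4);pickle.dump(C,open('w26.pkl','wb'))
```

```text
t 22.05 pos [ 0.542  -0.1578  0.0944] shift cm [ 7.24  0.44 -0.42] |7.3| turn [-0.01  0.05 -0.01] F [-0.9 -0.5 -1.9] op 0.0329
```

View pics/w26.png

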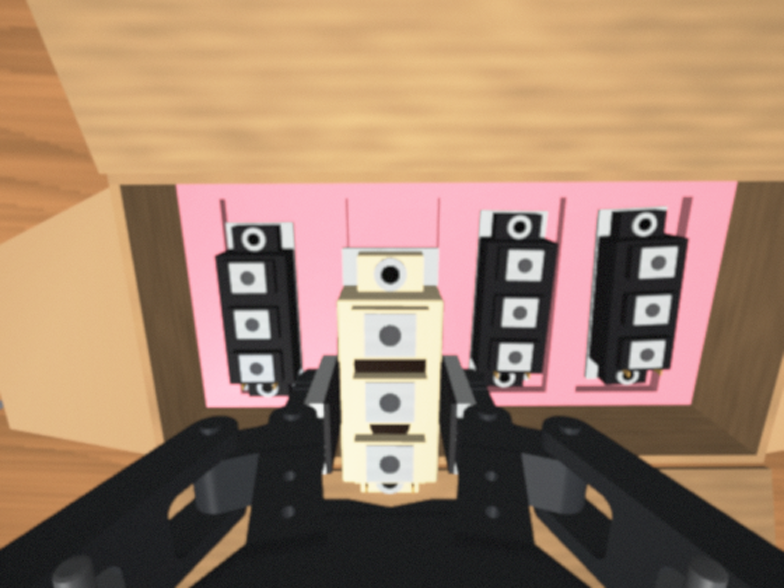

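Run:
```python
from mods import *
C=pickle.load(open('w26.pkl','rb'))
def L(p,f=CB):
    d=np.array(p[:2])-f[:2];c,s=np.cos(f[2]),np.sin(f[2]);return np.array([c*d[0]+s*d[1],-s*d[0]+c*d[1]]).round(4)
for q in((347,200),(347,240),(439,200),(439,240),(223,200),(563,198),(690,197)): print(q,L(onz(C,np.array(q)/1.4,.018)))
```

```text
(347, 200) [0.0533 0.0555]
(347, 240) [0.0337 0.056 ]
(439, 200) [0.0532 0.0105]
(439, 240) [0.0336 0.0099]
(223, 200) [0.0533 0.1161]
(563, 198) [ 0.0541 -0.05  ]
(690, 197) [ 0.0545 -0.112 ]
```

Request:
step_arm(plan="1.5 0.2 -0.2 0 0.1 0 -0.5;1.5 0.1 -0.2 0 0 0 -0.5;1.5 0 0 0 0 0 -0.5;0.5 0 0 0 0 0 -0.5;0 0 0 0 0 0 -0.5")

```text
t: 22.6
tool_pos: [0.5498, -0.1569, 0.0464]
tool_rot: [0.711, 0.019, -0.703, 0.021]
ft_force: [0.1, 0.1, -0.8]
opening: 0.0332
```

Run:
```python
from mods import *
to(w(CB,-.001,.0322,.022),.05+np.pi/2)
C=cam('wrist');save(C,'w27',1.4)
```

```text
t 22.60 pos [ 0.5498 -0.1569  0.0464] shift cm [2.44 0.38 0.43] |2.5| turn [ 0.06 -0.11 -0.02] F [ 0.1  0.1 -0.8] op 0.0332
```

View pics/w27.png

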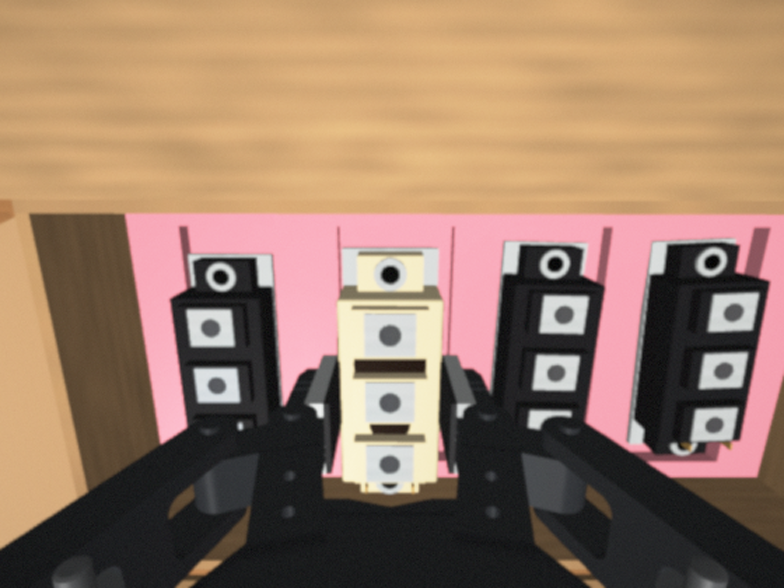

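Request:
step_arm(plan="0.7 0.3 0.3 0 -0.1 0 -0.5;0.7 0.1 0.1 0 0 0 -0.5;0 0 0 0 0 0 -0.5")

```text
t: 22.95
tool_pos: [0.5473, -0.1611, 0.0339]
tool_rot: [0.709, 0.019, -0.705, 0.021]
ft_force: [-0.5, 1.2, -2.1]
opening: 0.0331
```

Run:
```python
from mods import *
to(w(CB,-.001,.0322,.022),.05+np.pi/2)
```

```text
t 22.95 pos [ 0.5473 -0.1611  0.0339] shift cm [ 1.19 -0.03  0.14] |1.2| turn [ 0.07 -0.05 -0.03] F [-0.5  1.2 -2.1] op 0.0331
```

Request:
step_arm(plan="0.6 0 0.1 0.1 0 0 -0.5;0.5 0 0 0 0 0 -0.5;0.2 0 0 0 0 0 -0.5;0 0 0 0 0 0 -0.5")

```text
t: 23.35
tool_pos: [0.5472, -0.1615, 0.0221]
tool_rot: [0.709, 0.015, -0.705, 0.018]
ft_force: [-0.3, -0.0, -1.5]
opening: 0.0328
```

Run:
```python
from mods import *
to(w(CB,-.001,.0322,.022),.05+np.pi/2)
```

```text
t 23.35 pos [ 0.5472 -0.1615  0.0221] shift cm [ 0.01 -0.07  0.12] |0.1| turn [-0.04 -0.06 -0.04] F [-0.3 -0.  -1.5] op 0.0328
```

Request:
step_arm(plan="0.1 0 0 0 0 0 -0.5;0 0 0 0 0 0 -0.5;0 0 0 0 0 0 0;0 0 0 0 0 0 0.1;0 0 0 0 0 0 0.1")

```text
t: 23.85
tool_pos: [0.5479, -0.1617, 0.0219]
tool_rot: [0.71, 0.015, -0.704, 0.018]
ft_force: [-0.1, 0.4, -0.2]
opening: 0.0474
```

Request:
step_arm(plan="-3 0 0 0 0 0 0.1;-4 0 0 0 0 0 0.1;-4 0 1 0 0 0 0.1;-3 1 2 0 0 0 0.1;0 0 0 0 0 0 0.1")

```text
t: 24.35
tool_pos: [0.5167, -0.173, 0.1648]
tool_rot: [0.708, 0.015, -0.705, 0.019]
ft_force: [1.3, -0.3, -0.5]
opening: 0.0466
```

Run:
```python
from mods import *
to(w(CB,-.0,0,.18),.05+np.pi/2)
C=cam('wrist');save(C,'w28',1.4);pickle.dump(C,open('w28.pkl','wb'))
for q in trip(C,(120,120,520,260)): p=pose(C,q,.039);print(q[1],p[0].round(4),p[1].round(3),p[2].round(4))
```

```text
t 24.35 pos [ 0.5167 -0.173   0.1648] shift cm [-1.49  2.16 -3.1 ] |4.1| turn [-0.03 -0.04 -0.05] F [ 1.3 -0.3 -0.5] op 0.0466
[185.  177.5] [ 0.5399 -0.0925] 0.06 0.0461
[332.5 170. ] [ 0.5521 -0.2196] 0.029 0.0456
[405.5 168.5] [ 0.5565 -0.2822] 0.102 0.0461
```

View pics/w28.png

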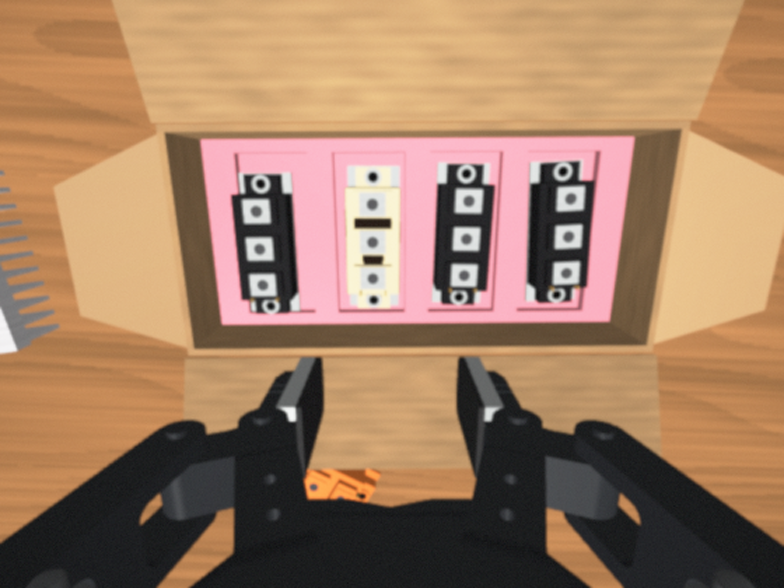

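Run:
```python
from mods import *
to([.5513,-.2197,.07],.03+np.pi/2)
```

```text
t 24.40 pos [ 0.5167 -0.1724  0.163 ] shift cm [ 9.33  4.84 -3.21] |11.0| turn [ 0.17 -0.02 -0.04] F [-0.   0.7 -0.9] op 0.0470
```

Request:
step_arm(plan="2 2.4 -1.6 0.2 0 0 0.1;2.5 2.4 -1.6 0 0 0 0.1;2.5 0 0 0 0 0 0.1;2.3 0 0 0 0 0 0.1;0 0 0 0 0 0 0.1")

```text
t: 24.9
tool_pos: [0.5518, -0.2202, 0.0625]
tool_rot: [-0.707, -0.008, 0.707, -0.01]
ft_force: [-0.7, -0.1, -0.8]
opening: 0.0469
```

Run:
```python
from mods import *
to([.5513,-.2197,.021],.03+np.pi/2)
C=cam('wrist');save(C,'w29',1.4)
```

```text
t 24.90 pos [ 0.5518 -0.2202  0.0625] shift cm [ 4.15 -0.06  0.04] |4.2| turn [-0.04  0.01 -0.02] F [-0.7 -0.1 -0.8] op 0.0469
```

View pics/w29.png

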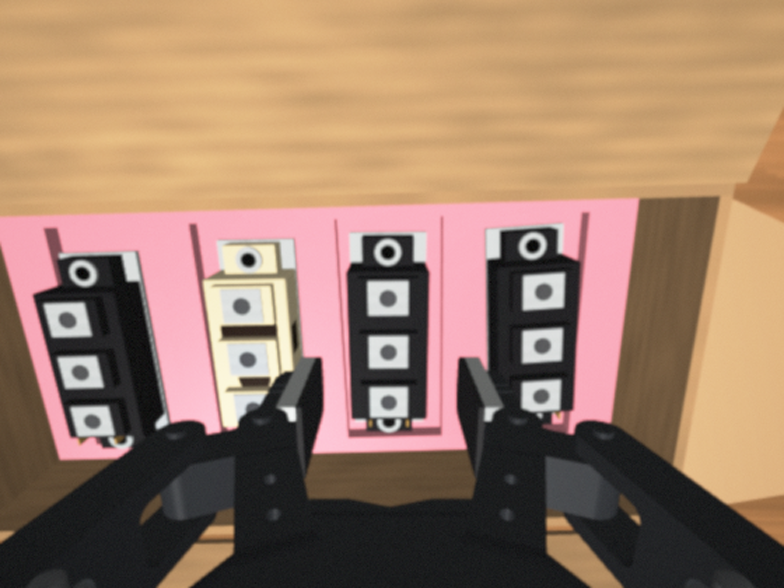

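Request:
step_arm(plan="1.5 0 0 0 0 0 0.1;1.5 0 0 0 0 0 0.1;0.8 0 0 0 0 0 0.1;0 0 0 0 0 0 0.1")

```text
t: 25.35
tool_pos: [0.556, -0.2203, 0.0279]
tool_rot: [0.709, 0.008, -0.705, 0.012]
ft_force: [-0.8, -0.0, -0.0]
opening: 0.0474
```

Run:
```python
from mods import *
to([.5513,-.2197,.021],.03+np.pi/2)
```

```text
t 25.35 pos [ 0.556  -0.2203  0.0279] shift cm [ 0.69 -0.07  0.47] |0.8| turn [-0.01 -0.06 -0.05] F [-0.8 -0.  -0. ] op 0.0474
```

Request:
step_arm(plan="0.4 0 0.3 0 -0.1 -0.1 0.1;0.3 -0.1 0.2 0 0 0 0.1;0 0 0 0 0 0 0.1")

```text
t: 25.65
tool_pos: [0.5523, -0.2193, 0.0228]
tool_rot: [-0.707, -0.012, 0.707, -0.009]
ft_force: [0.1, -0.2, -0.3]
opening: 0.0467
```

Run:
```python
from mods import *
to([.5513,-.2197,.021],.03+np.pi/2)
```

```text
t 25.65 pos [ 0.5523 -0.2193  0.0228] shift cm [0.18 0.03 0.1 ] |0.2| turn [-0.    0.01  0.05] F [ 0.1 -0.2 -0.3] op 0.0467
```

Request:
step_arm(plan="0.2 0 0.1 0 0 0 0.1;0 0 0 0 0 0 -0.5;0 0 0 0 0 0 -0.5;0 0 0 0 0 0 -0.5")

```text
t: 26.05
tool_pos: [0.5517, -0.2195, 0.0218]
tool_rot: [0.707, 0.012, -0.707, 0.009]
ft_force: [-0.3, -0.2, -1.0]
opening: 0.0326
```

Request:
step_arm(plan="-2 0 0 0 0 0 -0.5;-3 0 0 0 0 0 -0.5;-4 0 0 0 0 0 -0.5;-4 0 0 0 0 0 -0.5;0 0 0 0 0 0 -0.5")

```text
t: 26.55
tool_pos: [0.5494, -0.2198, 0.1526]
tool_rot: [-0.704, -0.012, 0.71, -0.008]
ft_force: [1.0, -0.6, -0.8]
opening: 0.0328
```

Run:
```python
from mods import *
C=cam('wrist');print(inhand(C)[1].round(4))
to(w(HS,-.0,-.031,.13),.182+np.pi/2)
```

```text
[[-0.0187  0.0013 -0.0249]
 [-0.0187  0.0013 -0.0019]
 [-0.0187  0.0013  0.0233]]
t 26.60 pos [ 0.5474 -0.2191  0.1496] shift cm [  2.36 -41.79   2.35] |41.9| turn [-1.47  0.12  0.1 ] F [ 0.1 -0.1 -1.4] op 0.0328
```

Request:
step_arm(plan="0 -4.7 0.6 -0.3 0 0 -0.5;0 -4.7 0.6 -0.3 0 0 -0.5;0 -4.7 0.4 -0.3 0 0 -0.5;0 -4.7 0.2 -0.3 0.1 0.1 -0.5;0 -4.7 0 -0.2 0.1 0 -0.5")

```text
t: 27.1
tool_pos: [0.5038, 0.0154, 0.1441]
tool_rot: [-0.704, -0.059, 0.705, -0.058]
ft_force: [1.1, -0.1, -1.6]
opening: 0.0332
```

Run:
```python
from mods import *
to(w(HS,-.0,-.031,.13),.182+np.pi/2)
```

```text
t 27.10 pos [0.5038 0.0154 0.1441] shift cm [  1.43 -17.89  -3.82] |18.3| turn [-0.16  0.01  0.01] F [ 1.1 -0.1 -1.6] op 0.0332
```

Request:
step_arm(plan="0 -4.5 -1 -0.2 0 0 -0.5;0 -4.5 -1 0 0 0 -0.5;0 -4.5 -1 0 0 0 -0.5;0.5 -3.5 -0.8 0 0 0 -0.5;0 0 0 0 0 0 -0.5")

```text
t: 27.6
tool_pos: [0.5027, 0.1992, 0.1313]
tool_rot: [-0.699, -0.067, 0.709, -0.069]
ft_force: [-0.8, -1.0, -1.6]
opening: 0.0327
```

Run:
```python
from mods import *
to(w(HS,-.0004,-.031,.08),.182+np.pi/2)
```

```text
t 27.60 pos [0.5027 0.1992 0.1313] shift cm [ 5.12  0.28 -0.93] |5.2| turn [ 0.1   0.14 -0.01] F [-0.8 -1.  -1.6] op 0.0327
```

Request:
step_arm(plan="1.5 0.2 -0.5 0.1 0.1 0 -0.5;1.5 0.1 -0.4 0 0 0 -0.5;1.5 0 0 0 0 0 -0.5;0 0 0 0 0 0 -0.5")

```text
t: 28.0
tool_pos: [0.5075, 0.1966, 0.0789]
tool_rot: [-0.699, -0.063, 0.709, -0.067]
ft_force: [0.0, -0.9, -2.4]
opening: 0.0331
```

Run:
```python
from mods import *
to(w(HS,-.0004,-.031,.052),.182+np.pi/2)
C=cam('wrist');save(C,'w30',1.4);print(inhand(C,.0172)[1].round(4))
```

```text
t 28.00 pos [0.5075 0.1966 0.0789] shift cm [ 2.69 -0.08 -0.47] |2.7| turn [ 0.01  0.15 -0.04] F [ 0.  -0.9 -2.4] op 0.0331
[[-0.0172  0.001  -0.0233]
 [-0.0172  0.001  -0.0007]
 [-0.0172  0.0008  0.0244]]
```

View pics/w30.png

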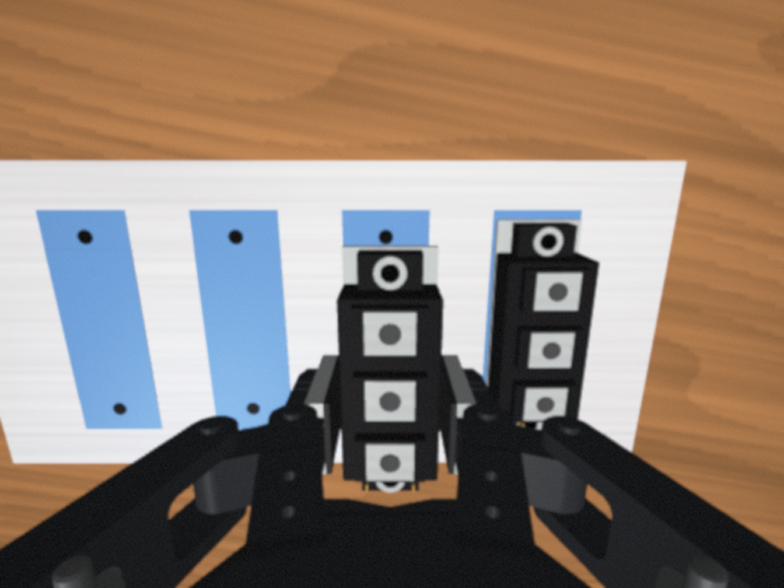

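Request:
step_arm(plan="1.2 0 -0.3 0 0.1 0 -0.5;0.8 -0.1 -0.2 0 0 0 -0.5;0 0 0 0 0 0 -0.5")

```text
t: 28.35
tool_pos: [0.5136, 0.1982, 0.0603]
tool_rot: [-0.704, -0.063, 0.705, -0.066]
ft_force: [0.0, 1.1, -1.7]
opening: 0.0328
```

Run:
```python
from mods import *
to(w(HS,.0004,-.031,.052),.182+np.pi/2)
```

```text
t 28.35 pos [0.5136 0.1982 0.0603] shift cm [ 0.83 -0.02  0.11] |0.8| turn [ 0.01  0.02 -0.04] F [ 0.   1.1 -1.7] op 0.0328
```

Request:
step_arm(plan="0.5 0 0.1 0 0 0 -0.5;0.2 0 0 0 0 0 -0.5;0 0 0 0 0 0 -0.5")

```text
t: 28.65
tool_pos: [0.5133, 0.1982, 0.0542]
tool_rot: [0.704, 0.064, -0.704, 0.066]
ft_force: [0.3, 0.3, -1.1]
opening: 0.0328
```

Run:
```python
from mods import *
to(w(HS,.0004,-.031,.052),.182+np.pi/2)
C=cam('wrist');print(inhand(C,.0172)[1].round(4));to(w(HS,.0004,-.031,.052),.182+np.pi/2)
```

```text
t 28.65 pos [0.5133 0.1982 0.0542] shift cm [ 0.22 -0.01  0.09] |0.2| turn [ 0.01 -0.   -0.03] F [ 0.3  0.3 -1.1] op 0.0328
[[-0.0172  0.0007 -0.0237]
 [-0.0172  0.0007 -0.0006]]
t 28.70 pos [0.5133 0.1982 0.0543] shift cm [ 0.23 -0.01  0.09] |0.2| turn [ 0.01 -0.   -0.03] F [ 0.1  0.8 -1.5] op 0.0329
```

Request:
step_arm(plan="0.2 0 0.1 0 0 0 -0.5;0.1 0 0 0 0 0 -0.5;0 0 0 0 0 0 -0.5")

```text
t: 29.0
tool_pos: [0.5125, 0.1983, 0.0519]
tool_rot: [0.705, 0.064, -0.703, 0.066]
ft_force: [0.3, 0.9, -1.1]
opening: 0.0328
```

Request:
step_arm(plan="0 0 0 0 0 0 0;0 0 0 0 0 0 0.1;0 0 0 0 0 0 0.1")

```text
t: 29.3
tool_pos: [0.5133, 0.1988, 0.0528]
tool_rot: [0.705, 0.064, -0.703, 0.066]
ft_force: [0.6, 0.1, 0.5]
opening: 0.047
```

Request:
step_arm(plan="-3 0 0 0 0 0 0.1;-4 0 0 0 0 0 0.1;-4 0 2 0 0 0 0.1;-3 0 3 0 0 0 0.1;0 0 0 0 0 0 0.1")

```text
t: 29.8
tool_pos: [0.4632, 0.1897, 0.1972]
tool_rot: [0.705, 0.064, -0.703, 0.066]
ft_force: [0.3, 0.5, -0.2]
opening: 0.047
```

```bash
cat >> mods.py <<'E'
def L(p,f):
    d=np.array(p[:2])-f[:2];c,s=np.cos(f[2]),np.sin(f[2]);return np.array([c*d[0]+s*d[1],-s*d[0]+c*d[1]])
E
python3 - <<'E'
from mods import *
to(w(CB,-.0,-.093,.18),.09+np.pi/2)
C=cam('wrist');save(C,'w31',1.4);pickle.dump(C,open('w31.pkl','wb'))
E
```

```text
t 29.80 pos [0.4632 0.1897 0.1972] shift cm [ 1.89 48.4  -0.18] |48.4| turn [ 0.89 -0.02 -0.03] F [ 0.3  0.5 -0.2] op 0.0470
```

View pics/w31.png

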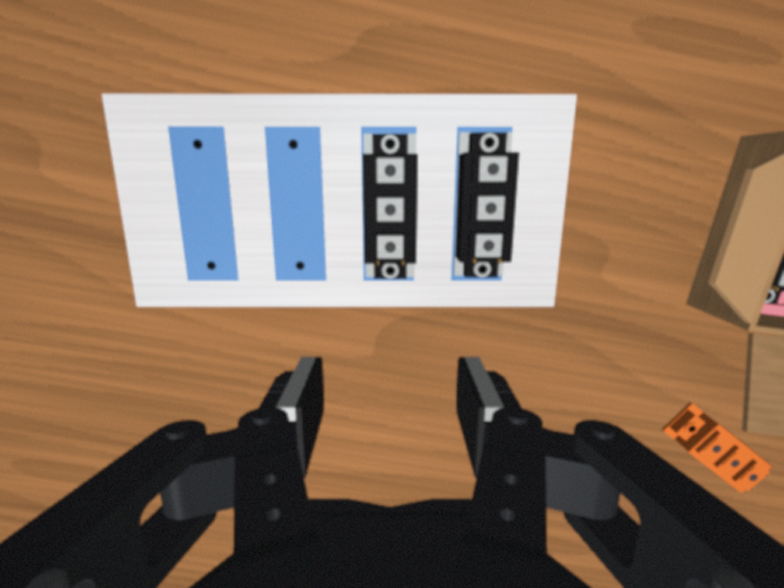

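```bash
cat > chk.py <<'E'
from mods import *
def ring(C,u,r=7):
    # refine ring centre: dark hole centroid
    g=cv2.cvtColor(C[0],cv2.COLOR_RGB2GRAY).astype(float); x,y=np.round(u).astype(int)
    p=g[y-r:y+r+1,x-r:x+r+1]; w_=np.clip(p-130,0,None); yy,xx=np.mgrid[y-r:y+r+1,x-r:x+r+1]
    return np.array([(w_*xx).sum(),(w_*yy).sum()])/w_.sum()
def chk(C,pairs,f=HS,z=.0545,scale=1.4):
    for a,b in pairs:
        a,b=[onz(C,np.array(q)/scale,z) for q in(a,b)]
        A,B=L(a,f),L(b,f);m=(A+B)/2;print('mid',m.round(4),'len',np.linalg.norm(A-B).round(4),'yaw err deg',np.degrees(np.arctan2(*(A-B)[::-1])).round(2))
E
python3 - <<'E'
from chk import *
C=pickle.load(open('w31.pkl','rb'))
chk(C,[((390,144.5),(390.5,270.5)),((490,142.5),(482.5,269))])
chk(C,[((197.5,144.5),(211,266)),((293,144.5),(300,266))],z=.04)
E
```

```text
mid [-0.0006 -0.032 ] len 0.0793 yaw err deg 0.35
mid [ 0.0006 -0.0936] len 0.0795 yaw err deg 0.08
mid [-0.0002  0.0929] len 0.0801 yaw err deg -0.04
mid [-0.0001  0.031 ] len 0.0801 yaw err deg 0.13
```

Request:
step_arm(plan="0.2 4.8 0 0.3 0 0 0.1;0.2 4.8 0 0.3 0 0 0.1;0.2 4.8 0 0.2 0 0 0.1;0.2 4.8 0 0.1 0 0 0.1;0.2 4.8 0 0 0 0 0.1")

```text
t: 30.35
tool_pos: [0.4976, -0.0499, 0.1821]
tool_rot: [-0.706, -0.033, 0.706, -0.036]
ft_force: [1.5, 0.5, 0.7]
opening: 0.0469
```

Request:
step_arm(plan="0 4.8 0 0 0 0 0.1;0 4.8 0 0 0 0 0.1;0 4.8 0 0 0 0 0.1;0 4.8 0 0 0 0 0.1;0 0 0 0 0 0 0.1")

```text
t: 30.85
tool_pos: [0.5156, -0.2544, 0.1737]
tool_rot: [-0.702, -0.031, 0.711, -0.033]
ft_force: [-1.0, 1.1, -0.4]
opening: 0.0466
```

Run:
```python
from mods import *
to(w(CB,-.0,-.093,.15),.09+np.pi/2)
C=cam('wrist');save(C,'w32',1.4);pickle.dump(C,open('w32.pkl','wb'))
for q in trip(C,(60,100,540,260)): p=pose(C,q,.039);print(q[1],p[0].round(4),p[1].round(3),p[2].round(4))
```

```text
t 30.85 pos [ 0.5156 -0.2544  0.1737] shift cm [ 2.33  3.47 -3.49] |5.5| turn [ 0.01  0.12 -0.02] F [-1.   1.1 -0.4] op 0.0466
[ 96.5 160. ] [ 0.5399 -0.0927] 0.05 0.0454
```

View pics/w32.png

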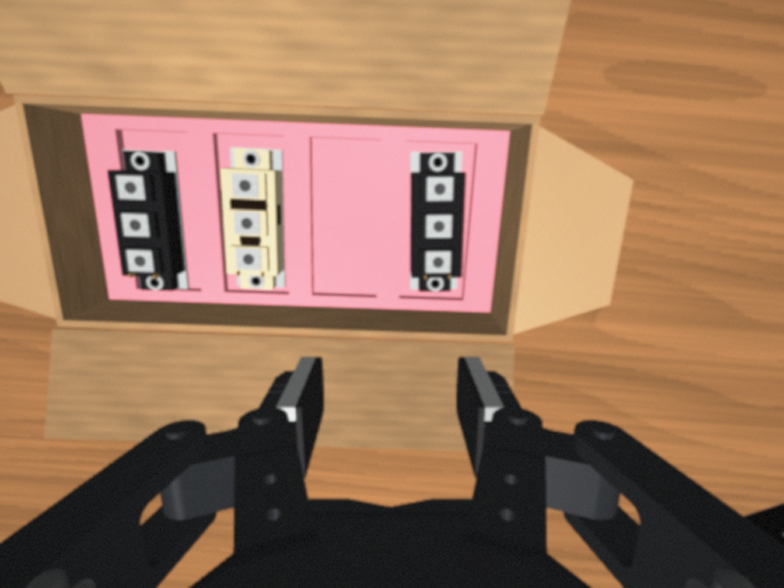

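Run:
```python
from mods import *
C=pickle.load(open('w32.pkl','rb'))
p=pose(C,np.array([(440,188.5),(439,226.5),(438,262)])/1.4,.039);print(p,L(p[0],CB))
a,b=[onz(C,np.array(q)/1.4,.0245) for q in((438,162),(435.5,284))];print('rings',((a+b)/2).round(4),np.arctan2(*(a-b)[[1,0]]))
to([.5557,-.2825,.07],.1+np.pi/2)
```

```text
(array([ 0.55590154, -0.28291657]), np.float64(0.09645893938188321), np.float64(0.04591994863477875)) [ 0.00279846 -0.09016913]
rings [ 0.5547 -0.2832  0.0245] 0.1017183187277368
t 30.90 pos [ 0.5151 -0.2524  0.1733] shift cm [10.28  3.37 -3.91] |11.5| turn [-0.07  0.13 -0.01] F [-0.5  0.4 -0.9] op 0.0472
```

Request:
step_arm(plan="2 1.7 -2 -0.1 0.1 0 0.1;2.5 1.7 -2 0 0 0 0.1;2.5 0 0 0 0 0 0.1;2.5 0 0 0 0 0 0.1;0 0 0 0 0 0 0.1")

```text
t: 31.4
tool_pos: [0.559, -0.2804, 0.0697]
tool_rot: [-0.703, -0.038, 0.709, -0.036]
ft_force: [0.1, 0.2, -0.6]
opening: 0.0467
```

Run:
```python
from mods import *
to([.5551,-.283,.0215],.1+np.pi/2)
C=cam('wrist');save(C,'w33',1.4)
```

```text
t 31.40 pos [ 0.559  -0.2804  0.0697] shift cm [4.83 0.23 0.38] |4.8| turn [0.05 0.07 0.02] F [ 0.1  0.2 -0.6] op 0.0467
```

View pics/w33.png

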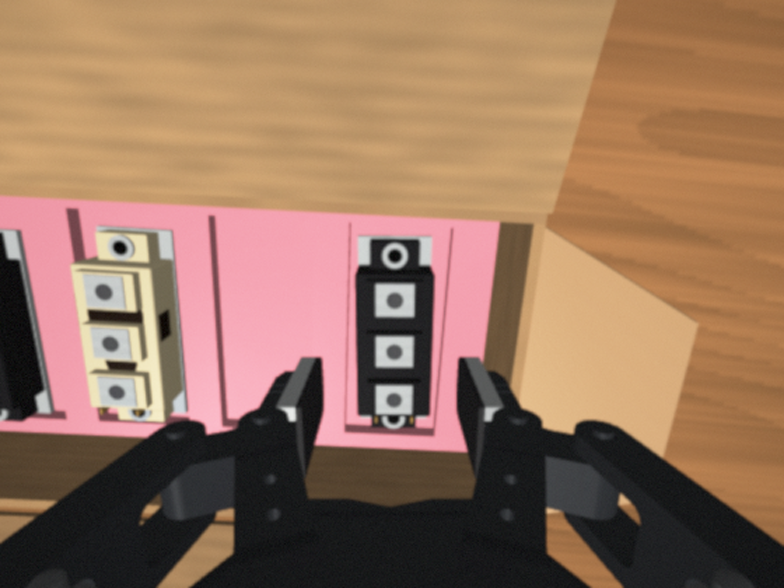

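Request:
step_arm(plan="1.5 0.1 0.2 0 0.1 0 0.1;1.5 0.1 0.2 0 0 0 0.1;1 0 0 0 0 0 0.1;0 0 0 0 0 0 0.1")

```text
t: 31.85
tool_pos: [0.561, -0.2817, 0.036]
tool_rot: [0.711, 0.039, -0.701, 0.04]
ft_force: [-0.1, 1.0, -1.0]
opening: 0.0471
```

Run:
```python
from mods import *
to([.5551,-.283,.0215],.1+np.pi/2)
```

```text
t 31.85 pos [ 0.561  -0.2817  0.036 ] shift cm [1.44 0.06 0.62] |1.6| turn [ 0.11 -0.13 -0.03] F [-0.1  1.  -1. ] op 0.0471
```

Request:
step_arm(plan="0.6 0 0.5 0.1 -0.1 0 0.1;0.5 0.1 0.2 0 0 0 0.1;0.3 0 0 0 0 0 0.1;0 0 0 0 0 0 0.1")

```text
t: 32.25
tool_pos: [0.5559, -0.2836, 0.0242]
tool_rot: [0.709, 0.034, -0.704, 0.038]
ft_force: [0.7, -0.5, -0.9]
opening: 0.0468
```

Run:
```python
from mods import *
to([.5551,-.283,.0215],.1+np.pi/2)
```

```text
t 32.25 pos [ 0.5559 -0.2836  0.0242] shift cm [ 0.27 -0.07  0.08] |0.3| turn [ 0.02 -0.07 -0.06] F [ 0.7 -0.5 -0.9] op 0.0468
```

Request:
step_arm(plan="0.3 0 0.1 0 -0.1 0 0.1;0 0 0 0 0 0 -0.5;0 0 0 0 0 0 -0.5;0 0 0 0 0 0 -0.5")

```text
t: 32.65
tool_pos: [0.5554, -0.284, 0.0216]
tool_rot: [-0.705, -0.034, 0.707, -0.038]
ft_force: [-0.4, -0.3, -0.1]
opening: 0.033
```

Request:
step_arm(plan="-2 0 0 0 0 0 -0.5;-3 0 0 0 0 0 -0.5;-4 0 0 0 0 0 -0.5;-4 0 0 0 0 0 -0.5;0 0 0 0 0 0 -0.5")

```text
t: 33.15
tool_pos: [0.5535, -0.2825, 0.1518]
tool_rot: [-0.702, -0.035, 0.71, -0.037]
ft_force: [-0.1, 0.0, -1.7]
opening: 0.0327
```

Run:
```python
from mods import *
to(w(HS,-.0,.031,.14),.182+np.pi/2)
C=cam('wrist');save(C,'w34',1.4)
```

```text
t 33.15 pos [ 0.5535 -0.2825  0.1518] shift cm [  1.05 -54.41  -0.21] |54.4| turn [-0.78  0.11 -0.02] F [-0.1  0.  -1.7] op 0.0327
```

View pics/w34.png

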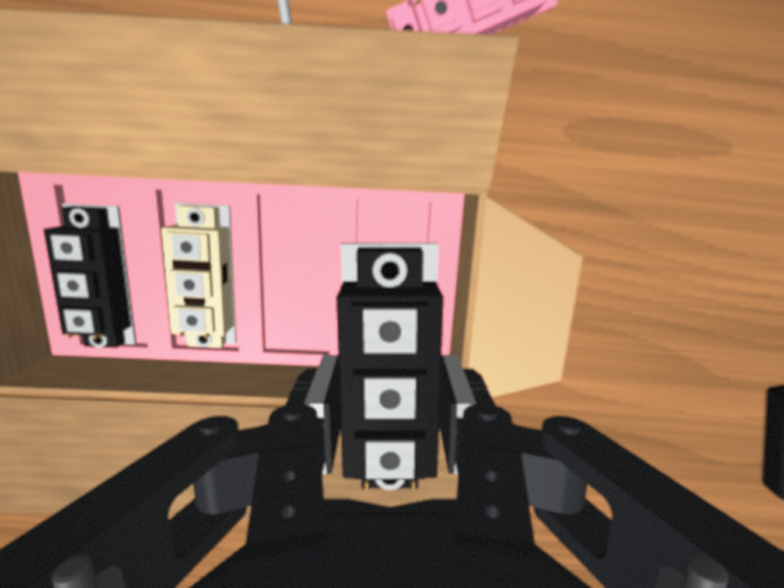

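Request:
step_arm(plan="0 -4.8 0.3 -0.3 0 0 -0.5;0 -4.8 0.3 -0.3 0 0 -0.5;0 -4.8 0.2 -0.2 0.1 0 -0.5;0 -4.8 0 0 0 0 -0.5;0 -4.8 0 0 0 0 -0.5")

```text
t: 33.7
tool_pos: [0.5022, -0.0432, 0.141]
tool_rot: [-0.698, -0.062, 0.711, -0.059]
ft_force: [0.8, -0.2, -1.2]
opening: 0.0326
```

Request:
step_arm(plan="0 -4.8 0 0 0 0 -0.5;0 -4.8 0 0 0 0 -0.5;0 -4.8 0 0 0 0 -0.5;0 -4.8 0 0 0 0 -0.5;0 -4.8 0 0 0 0 -0.5")

```text
t: 34.2
tool_pos: [0.452, 0.2001, 0.135]
tool_rot: [-0.693, -0.06, 0.716, -0.06]
ft_force: [0.7, 0.5, -1.3]
opening: 0.0328
```

Run:
```python
from mods import *
to(w(HS,-.0,.031,.13),.182+np.pi/2)
```

```text
t 34.20 pos [0.452  0.2001 0.135 ] shift cm [ 0.33 -4.99 -5.81] |7.7| turn [-0.12  0.3   0.03] F [ 0.7  0.5 -1.3] op 0.0328
```

Request:
step_arm(plan="0 -2.5 -2.9 -0.1 0.2 0 -0.5;0 -2.5 -2.9 0 0.1 0 -0.5;1 0 0 0 0 0 -0.5;0 0 0 0 0 0 -0.5")

```text
t: 34.6
tool_pos: [0.4957, 0.266, 0.1168]
tool_rot: [-0.701, -0.066, 0.707, -0.067]
ft_force: [-1.3, -0.4, -2.1]
opening: 0.033
```

Run:
```python
from mods import *
to(w(HS,.0008,.031,.08),.182+np.pi/2)
```

```text
t 34.60 pos [0.4957 0.266  0.1168] shift cm [ 3.68  0.78 -0.48] |3.8| turn [ 0.07  0.09 -0.  ] F [-1.3 -0.4 -2.1] op 0.0330
```

Request:
step_arm(plan="1.2 0.4 -0.3 0.1 0.1 0 -0.5;1.2 0.4 -0.2 0 0 0 -0.5;1 0 0 0 0 0 -0.5;0 0 0 0 0 0 -0.5")

```text
t: 35.0
tool_pos: [0.4996, 0.255, 0.0784]
tool_rot: [-0.703, -0.061, 0.706, -0.064]
ft_force: [0.3, -0.0, -2.7]
opening: 0.033
```

Run:
```python
from mods import *
to(w(HS,.0008,.031,.0518),.182+np.pi/2)
C=cam('wrist');save(C,'w35',1.4);print(inhand(C,.0174)[1].round(4))
```

```text
t 35.00 pos [0.4996 0.255  0.0784] shift cm [ 2.66 -0.39 -0.28] |2.7| turn [-0.06  0.05 -0.03] F [ 0.3 -0.  -2.7] op 0.0330
[[-0.0174  0.0011 -0.0244]
 [-0.0174  0.0009 -0.0016]
 [-0.0174  0.0009  0.0231]]
```

View pics/w35.png

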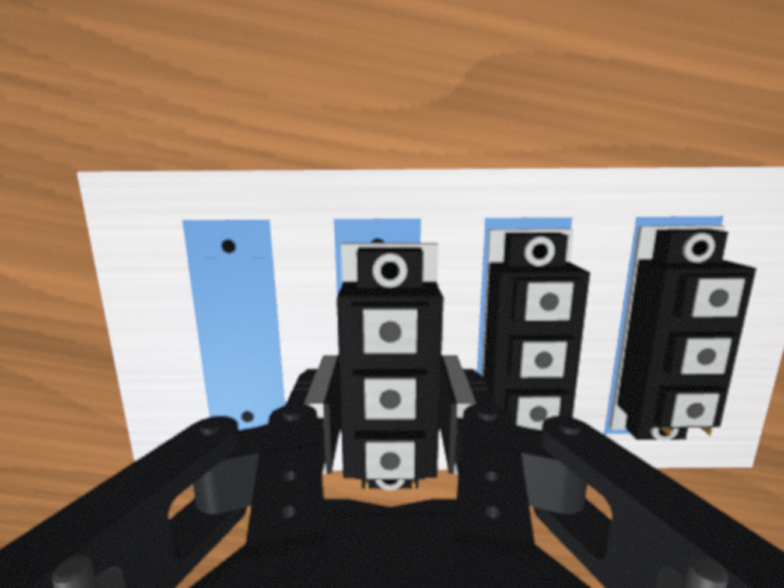

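Request:
step_arm(plan="0.8 -0.3 -0.1 0 0 0 -0.5;0.8 -0.2 0 0 0 0 -0.5;0 0 0 0 0 0 -0.5")

```text
t: 35.35
tool_pos: [0.501, 0.2612, 0.0633]
tool_rot: [-0.704, -0.062, 0.705, -0.063]
ft_force: [-1.2, 0.1, -1.9]
opening: 0.0329
```

Run:
```python
from mods import *
to(w(HS,.000,.0317,.0518),.182+np.pi/2)
```

```text
t 35.35 pos [0.501  0.2612 0.0633] shift cm [1.15 0.13 0.05] |1.2| turn [-0.06  0.01 -0.01] F [-1.2  0.1 -1.9] op 0.0329
```

Request:
step_arm(plan="0.6 0.1 0 -0.1 0 0 -0.5;0.3 0 0 0 0 0 -0.5;0 0 0 0 0 0 -0.5")

```text
t: 35.65
tool_pos: [0.5013, 0.2606, 0.0538]
tool_rot: [-0.704, -0.066, 0.704, -0.067]
ft_force: [-0.1, -0.2, -1.5]
opening: 0.0329
```

Run:
```python
from mods import *
to(w(HS,.000,.0317,.0518),.182+np.pi/2)
```

```text
t 35.65 pos [0.5013 0.2606 0.0538] shift cm [0.2  0.07 0.08] |0.2| turn [ 0.06  0.01 -0.01] F [-0.1 -0.2 -1.5] op 0.0329
```

Request:
step_arm(plan="0.2 0.1 0.1 0.1 0 0 -0.5;0.1 0 0 0 0 0 -0.5;0 0 0 0 0 0 -0.5")

```text
t: 35.95
tool_pos: [0.5008, 0.2596, 0.0519]
tool_rot: [0.704, 0.062, -0.704, 0.063]
ft_force: [1.2, 0.7, -2.4]
opening: 0.0326
```

Run:
```python
from mods import *
to(w(HS,.000,.0317,.0518),.182+np.pi/2)
```

```text
t 35.95 pos [0.5008 0.2596 0.0519] shift cm [ 0.01 -0.02  0.01] |0.0| turn [-0.04 -0.   -0.01] F [ 1.2  0.7 -2.4] op 0.0326
```

Request:
step_arm(plan="0.1 0 0 0 0 0 -0.5;0 0 0 0 0 0 -0.5;0 0 0 0 0 0 0;0 0 0 0 0 0 0.1;0 0 0 0 0 0 0.1")

```text
t: 36.45
tool_pos: [0.5016, 0.2602, 0.0519]
tool_rot: [0.705, 0.063, -0.703, 0.063]
ft_force: [-0.2, 0.4, 0.2]
opening: 0.0469
```

Request:
step_arm(plan="-3 0 0 0 0 0 0.1;-4 0 0 0 0 0 0.1;-4 0 2 0 0 0 0.1;-3 0 3 0 0 0 0.1;0 0 0 0 0 0 0.1")

```text
t: 36.95
tool_pos: [0.4515, 0.251, 0.1951]
tool_rot: [0.704, 0.062, -0.704, 0.063]
ft_force: [0.7, 0.4, 0.3]
opening: 0.0468
```

Run:
```python
from mods import *
to(w(CB,-.0,.093,.18),.05+np.pi/2)
C=cam('wrist');save(C,'w36',1.4);pickle.dump(C,open('w36.pkl','wb'))
```

```text
t 36.95 pos [0.4515 0.251  0.1951] shift cm [ 1.58 36.19 -2.94] |36.3| turn [ 1.21 -0.   -0.02] F [0.7 0.4 0.3] op 0.0468
```

View pics/w36.png

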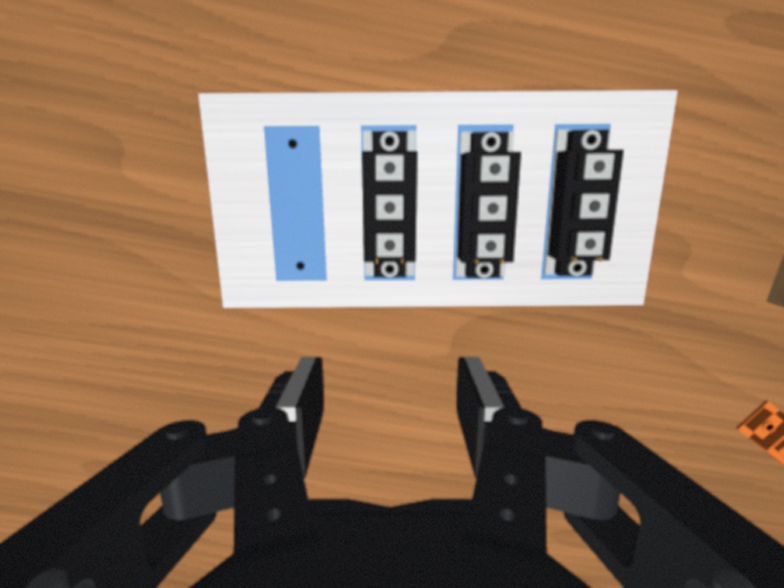

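Run:
```python
from chk import *
C=pickle.load(open('w36.pkl','rb'))
chk(C,[((389.5,141.5),(389.5,269)),((491,141.5),(484.5,269.5)),((592,140),(577.5,267.5))])
chk(C,[((293,143.5),(300,266))],z=.04)
```

```text
mid [0.0002 0.0308] len 0.0795 yaw err deg -0.3
mid [-0.0003 -0.0317] len 0.0798 yaw err deg 0.27
mid [ 0.0005 -0.0933] len 0.0794 yaw err deg 0.08
mid [-0.      0.0929] len 0.0802 yaw err deg -0.31
```

Request:
step_arm(plan="0 4.8 -0.4 0.3 0 0 0.1;0 4.8 -0.4 0.3 0 0 0.1;0 4.8 -0.4 0.3 0 0 0.1;0 4.8 -0.4 0.3 0 0 0.1;0.3 4.8 -0.4 0 0 0 0.1")

```text
t: 37.5
tool_pos: [0.5017, 0.0133, 0.1865]
tool_rot: [-0.705, -0.019, 0.708, -0.022]
ft_force: [0.2, 0.2, -0.2]
opening: 0.047
```

Request:
step_arm(plan="0 4.8 0 0 0 0 0.1;0 4 0 0 0 0 0.1;0 0 0 0 0 0 0.1")

```text
t: 37.8
tool_pos: [0.5061, -0.0834, 0.1816]
tool_rot: [-0.703, -0.016, 0.711, -0.019]
ft_force: [-0.1, -0.4, -0.2]
opening: 0.0471
```

Run:
```python
from mods import *
to([.539,-.094,.12],.05+np.pi/2)
C=cam('wrist');save(C,'w37',1.4);pickle.dump(C,open('w37.pkl','wb'))
for q in trip(C,(60,100,540,260)): p=pose(C,q,.039);print(q[1],p[0].round(4),p[1].round(3),p[2].round(4))
```

```text
t 37.80 pos [ 0.5061 -0.0834  0.1816] shift cm [ 6.13  1.2  -3.31] |7.1| turn [-0.    0.12 -0.04] F [-0.1 -0.4 -0.2] op 0.0471
[288.5 165.5] [ 0.5398 -0.0922] 0.05 0.0458
```

View pics/w37.png

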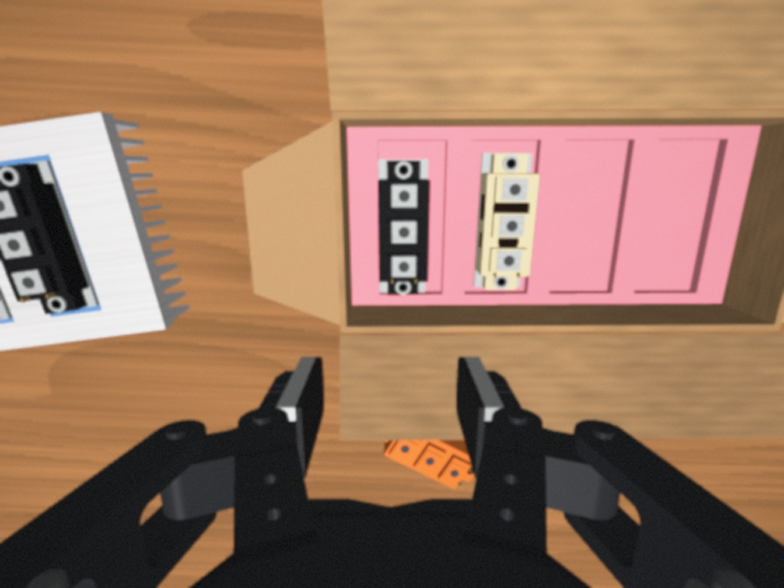

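Run:
```python
from mods import *
C=pickle.load(open('w37.pkl','rb'))
for q in((378.5,141),(446,141),(347,127),(352,304)): print(q,L(onz(C,np.array(q)/1.4,.018),CB).round(4))
for q in((340,112),(339,325),(347,120)): print(q,L(onz(C,np.array(q)/1.4,.064),CB).round(4))
a,b=[onz(C,np.array(q)/1.4,.0245) for q in((403.5,170),(403.5,287))];print('rings',((a+b)/2).round(4),L((a+b)/2,CB).round(4),np.arctan2(*(a-b)[[1,0]]))
```

```text
(378.5, 141) [0.0529 0.1175]
(446, 141) [0.0529 0.073 ]
(347, 127) [0.0615 0.138 ]
(352, 304) [-0.0594  0.1377]
(340, 112) [0.0651 0.1376]
(339, 325) [-0.0591  0.1423]
(347, 120) [0.061  0.1339]
rings [ 0.5384 -0.0927  0.0245] [-0.0051  0.1007] 0.059414639684927925
```

Request:
step_arm(plan="2 0.6 -1.7 0 0.1 0 -0.06;2 0.5 -1.5 0 0 0 -0.06;2 0 0 0 0 0 -0.06;2 0 0 0 0 0 -0.06;0 0 0 0 0 0 -0.06")

```text
t: 38.35
tool_pos: [0.5401, -0.089, 0.0945]
tool_rot: [-0.705, -0.018, 0.709, -0.02]
ft_force: [-0.2, 0.4, 0.6]
opening: 0.0402
```

Run:
```python
from mods import *
to([.5386,-.0931,.0215],.055+np.pi/2)
```

```text
t 38.35 pos [ 0.5401 -0.089   0.0945] shift cm [7.3  0.37 0.13] |7.3| turn [-0.02  0.05 -0.03] F [-0.2  0.4  0.6] op 0.0402
```

Request:
step_arm(plan="1 0.2 0.1 0 0 0 -0.06;1 0.2 0.1 0 0 0 -0.06;0 0 0 0 0 0 -0.06")

```text
t: 38.65
tool_pos: [0.539, -0.0917, 0.0735]
tool_rot: [-0.705, -0.019, 0.708, -0.021]
ft_force: [-1.0, -0.1, 0.7]
opening: 0.0401
```

Run:
```python
from mods import *
to([.5386,-.0931,.0215],.055+np.pi/2)
C=cam('wrist');save(C,'w38',1.4)
```

```text
t 38.65 pos [ 0.539  -0.0917  0.0735] shift cm [5.2  0.11 0.03] |5.2| turn [ 0.01  0.05 -0.04] F [-1.  -0.1  0.7] op 0.0401
```

View pics/w38.png

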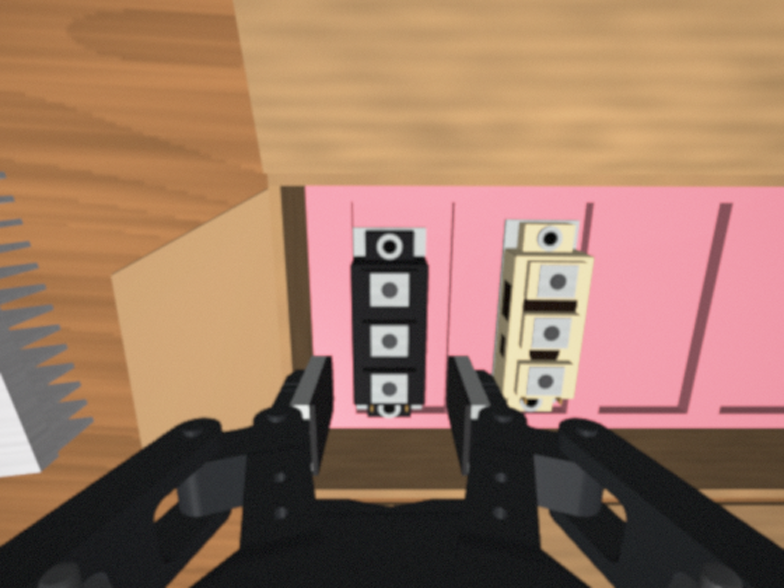

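Request:
step_arm(plan="1 0 0 0 0.1 0 -0.06;1 0 0 0 0 0 -0.06;0.5 0 0 0 0 0 -0.06;0 0 0 0 0 0 -0.06")

```text
t: 39.1
tool_pos: [0.5419, -0.0917, 0.0509]
tool_rot: [0.711, 0.019, -0.702, 0.022]
ft_force: [0.0, -0.3, -0.5]
opening: 0.0402
```

Run:
```python
from mods import *
to([.5386,-.0923,.0215],.055+np.pi/2)
C=cam('wrist');save(C,'w39',1.4)
```

```text
t 39.10 pos [ 0.5419 -0.0917  0.0509] shift cm [2.93 0.02 0.37] |3.0| turn [ 0.02 -0.13 -0.04] F [ 0.  -0.3 -0.5] op 0.0402
```

View pics/w39.png

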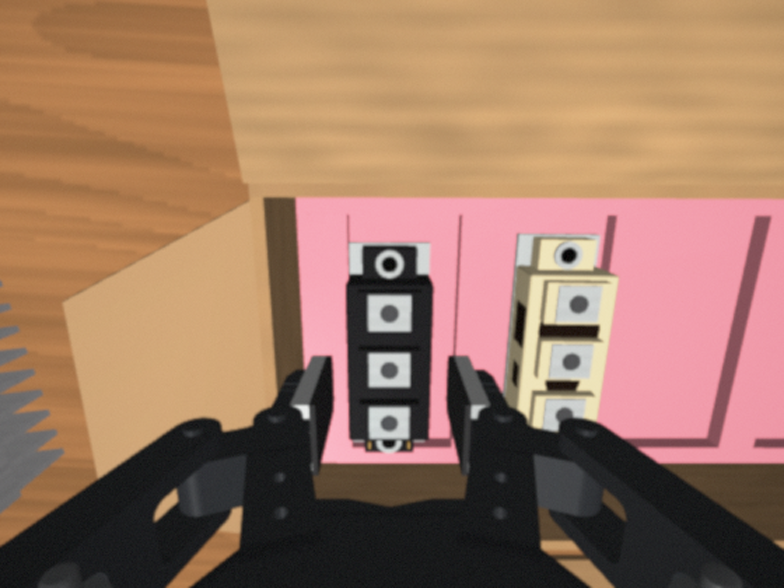

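Still centred. Continue down in small steps, correcting x and tilt.

Request:
step_arm(plan="0.7 0 0.3 0 -0.1 0 -0.06;0.7 0 0.1 0 0 0 -0.06;0.5 0 0 0 0 0 -0.06;0 0 0 0 0 0 -0.06")

```text
t: 39.55
tool_pos: [0.5387, -0.0921, 0.0314]
tool_rot: [0.708, 0.019, -0.705, 0.022]
ft_force: [0.4, 0.0, -0.1]
opening: 0.0401
```

Run:
```python
from mods import *
to([.5386,-.0918,.0215],.055+np.pi/2)
```

```text
t 39.55 pos [ 0.5387 -0.0921  0.0314] shift cm [ 0.99 -0.03  0.02] |1.0| turn [ 0.02 -0.04 -0.04] F [ 0.4  0.  -0.1] op 0.0401
```

Request:
step_arm(plan="0.5 0 0 0 0 0 -0.06;0.5 0 0 0 0 0 -0.06;0 0 0 0 0 0 -0.06")

```text
t: 39.85
tool_pos: [0.5396, -0.0924, 0.023]
tool_rot: [0.709, 0.019, -0.705, 0.023]
ft_force: [-1.5, -0.8, 3.6]
opening: 0.0401
```

Run:
```python
from mods import *
to([.5386,-.0918,.0215],.055+np.pi/2)
```

```text
t 39.85 pos [ 0.5396 -0.0924  0.023 ] shift cm [ 0.15 -0.07  0.09] |0.2| turn [ 0.05 -0.05 -0.05] F [-1.5 -0.8  3.6] op 0.0401
```

Request:
step_arm(plan="0 0 0.1 0 0 0 -0.5;0 0 0 0 0 0 -0.5;0 0 0 0 0 0 -0.5")

```text
t: 40.15
tool_pos: [0.5395, -0.0924, 0.0233]
tool_rot: [0.71, 0.019, -0.704, 0.023]
ft_force: [-0.1, 0.6, 1.8]
opening: 0.0328
```

Request:
step_arm(plan="-1.5 0 0 0 0 0 -0.5;-3 0 0 0 0 0 -0.5;-4 0 0 0 0 0 -0.5;-4 0 0 0 0 0 -0.5;0 0 0 0 0 0 -0.5")

```text
t: 40.65
tool_pos: [0.5371, -0.0918, 0.1483]
tool_rot: [-0.707, -0.019, 0.707, -0.023]
ft_force: [0.7, 0.6, -1.3]
opening: 0.0332
```

Run:
```python
from mods import *
to(w(HS,0,.093,.14),.182+np.pi/2)
C=cam('wrist');save(C,'w40',1.4)
```

```text
t 40.65 pos [ 0.5371 -0.0918  0.1483] shift cm [  0.61 -41.4    2.31] |41.5| turn [-1.17  0.01 -0.05] F [ 0.7  0.6 -1.3] op 0.0332
```

View pics/w40.png

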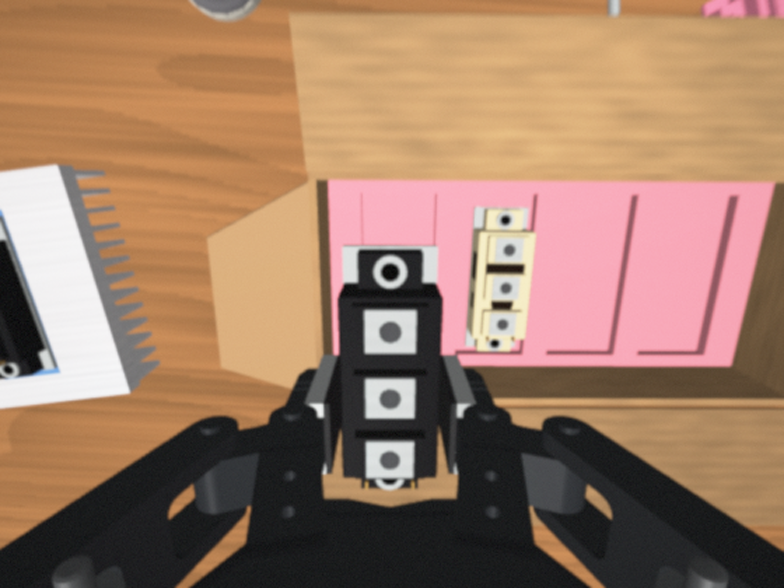

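Request:
step_arm(plan="0 -4.8 0.5 -0.3 0 0 -0.5;0 -4.8 0.5 -0.3 0 0 -0.5;0 -4.8 0.4 -0.3 0 0 -0.5;0 -4.8 0 -0.3 0 0 -0.5;0 -4.8 0 0 0 0 -0.5")

```text
t: 41.2
tool_pos: [0.4871, 0.1457, 0.1364]
tool_rot: [-0.697, -0.059, 0.712, -0.064]
ft_force: [0.8, 0.4, -1.1]
opening: 0.0328
```

Run:
```python
from mods import *
to(w(HS,0,.093,.14),.182+np.pi/2)
```

```text
t 41.20 pos [0.4871 0.1457 0.1364] shift cm [ -0.51 -17.13  -3.24] |17.4| turn [-0.08  0.2  -0.05] F [ 0.8  0.4 -1.1] op 0.0328
```

Request:
step_arm(plan="0 -4.4 -0.9 -0.1 0.1 0 -0.5;0 -4.3 -0.9 0 0.1 0 -0.5;0 -4.2 -0.9 0 0 0 -0.5;0 -4.2 -0.8 0 0 0 -0.5;0 0 0 0 0 0 -0.5")

```text
t: 41.7
tool_pos: [0.4829, 0.329, 0.1244]
tool_rot: [-0.699, -0.062, 0.709, -0.072]
ft_force: [-0.2, -0.8, -1.8]
opening: 0.0327
```

Run:
```python
from mods import *
to(w(HS,0,.0935,.085),.182+np.pi/2)
```

```text
t 41.70 pos [0.4829 0.329  0.1244] shift cm [ 3.94  0.9  -0.54] |4.1| turn [ 0.07  0.14 -0.11] F [-0.2 -0.8 -1.8] op 0.0327
```

Request:
step_arm(plan="1.2 0.4 -0.3 0.1 0.1 -0.1 -0.5;1.3 0.3 -0.2 0 0 0 -0.5;1.2 0 0 0 0 0 -0.5;0 0 0 0 0 0 -0.5")

```text
t: 42.1
tool_pos: [0.4853, 0.3201, 0.0787]
tool_rot: [-0.699, -0.06, 0.709, -0.067]
ft_force: [-0.7, 0.4, -1.8]
opening: 0.0326
```

Run:
```python
from mods import *
to(w(HS,0,.0935,.0535),.182+np.pi/2)
C=cam('wrist');save(C,'w41',1.4);print(inhand(C,.0157)[1].round(4))
```

```text
t 42.10 pos [0.4853 0.3201 0.0787] shift cm [ 2.51  0.01 -0.46] |2.6| turn [-0.02  0.15 -0.08] F [-0.7  0.4 -1.8] op 0.0326
[[-0.0157  0.0011 -0.0234]
 [-0.0157  0.0011 -0.0008]
 [-0.0157  0.0009  0.0243]]
```

View pics/w41.png

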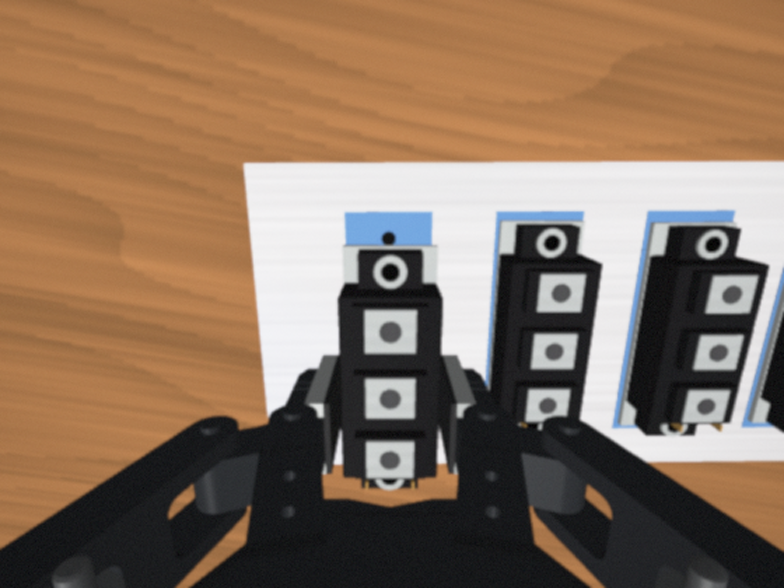

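Request:
step_arm(plan="0.8 0 -0.3 0 0.1 -0.1 -0.5;0.8 0 -0.2 0 0 0 -0.5;0 0 0 0 0 0 -0.5")

```text
t: 42.45
tool_pos: [0.4918, 0.3208, 0.0638]
tool_rot: [-0.703, -0.064, 0.705, -0.062]
ft_force: [0.4, -0.3, -1.0]
opening: 0.0326
```

Run:
```python
from mods import *
to(w(HS,.0008,.0936,.0535),.182+np.pi/2)
```

```text
t 42.45 pos [0.4918 0.3208 0.0638] shift cm [ 1.03 -0.02  0.15] |1.0| turn [-0.03  0.02  0.03] F [ 0.4 -0.3 -1. ] op 0.0326
```

Request:
step_arm(plan="0.5 0 0.1 0 0 0 -0.5;0.3 0 0.1 0 0 0 -0.5;0 0 0 0 0 0 -0.5")

```text
t: 42.75
tool_pos: [0.4903, 0.3208, 0.0563]
tool_rot: [-0.704, -0.065, 0.705, -0.062]
ft_force: [0.3, 0.3, -1.9]
opening: 0.033
```

Run:
```python
from mods import *
to(w(HS,.0008,.0936,.0535),.182+np.pi/2)
```

```text
t 42.75 pos [0.4903 0.3208 0.0563] shift cm [0.28 0.   0.  ] |0.3| turn [-0.03  0.01  0.04] F [ 0.3  0.3 -1.9] op 0.0330
```

Request:
step_arm(plan="0.3 0 0 0 0 0 -0.5;0.1 0 0 0 0 0 -0.5;0 0 0 0 0 0 -0.5")

```text
t: 43.05
tool_pos: [0.4906, 0.3214, 0.0537]
tool_rot: [0.705, 0.065, -0.704, 0.062]
ft_force: [0.3, 0.5, -0.8]
opening: 0.0326
```

Run:
```python
from mods import *
to(w(HS,.0008,.0936,.0535),.182+np.pi/2)
```

```text
t 43.05 pos [0.4906 0.3214 0.0537] shift cm [0.02 0.05 0.05] |0.1| turn [-0.02 -0.01  0.05] F [ 0.3  0.5 -0.8] op 0.0326
```

Request:
step_arm(plan="0.1 0 0 0 0 0 -0.5;0 0 0 0 0 0 -0.5;0 0 0 0 0 0 0;0 0 0 0 0 0 0.1;0 0 0 0 0 0 0.1")

```text
t: 43.55
tool_pos: [0.4911, 0.322, 0.0534]
tool_rot: [0.705, 0.066, -0.703, 0.061]
ft_force: [0.3, -0.1, -0.8]
opening: 0.0467
```

Request:
step_arm(plan="-3 0 0 0 0 0 0.1;-4 0 0 0 0 0 0.1;-4 1 2 0 0 0 0.1;-3 3 3 0 0 0 0.1;0 3 0 0 0 0 0.1")

```text
t: 44.05
tool_pos: [0.4544, 0.2449, 0.1952]
tool_rot: [0.704, 0.066, -0.704, 0.064]
ft_force: [0.7, 0.4, 0.3]
opening: 0.0472
```

Request:
step_arm(plan="0 3 0 0 0 0 0.1;0 0 0 0 0 0 0.1")

```text
t: 44.25
tool_pos: [0.4596, 0.2126, 0.1972]
tool_rot: [0.706, 0.066, -0.703, 0.063]
ft_force: [0.3, -0.1, -0.0]
opening: 0.0468
```

Run:
```python
from mods import *
to(w(HS,0,.0,.2),.182+np.pi/2)
C=cam('wrist');save(C,'w42',1.4);pickle.dump(C,open('w42.pkl','wb'))
C=cam('scene');save(C,'n42',1.4);C=cam('side');save(C,'s42',1.4)
```

```text
t 44.25 pos [0.4596 0.2126 0.1972] shift cm [-0.25 -0.72 -4.9 ] |5.0| turn [ 0.01 -0.04  0.05] F [ 0.3 -0.1 -0. ] op 0.0468
```

View pics/w42.png

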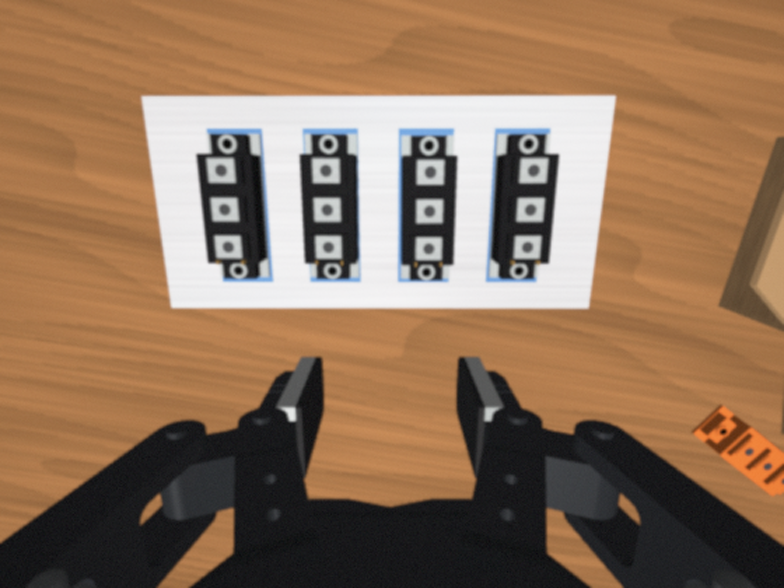

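View pics/n42.png

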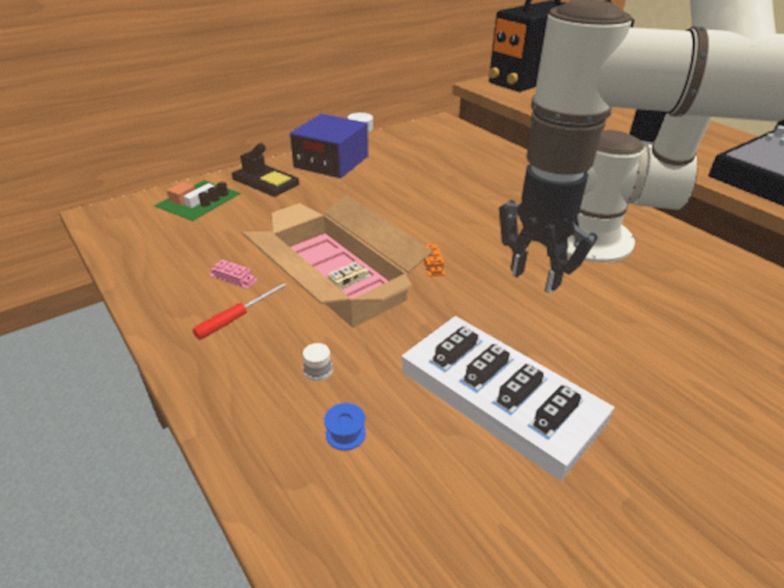

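View pics/s42.png

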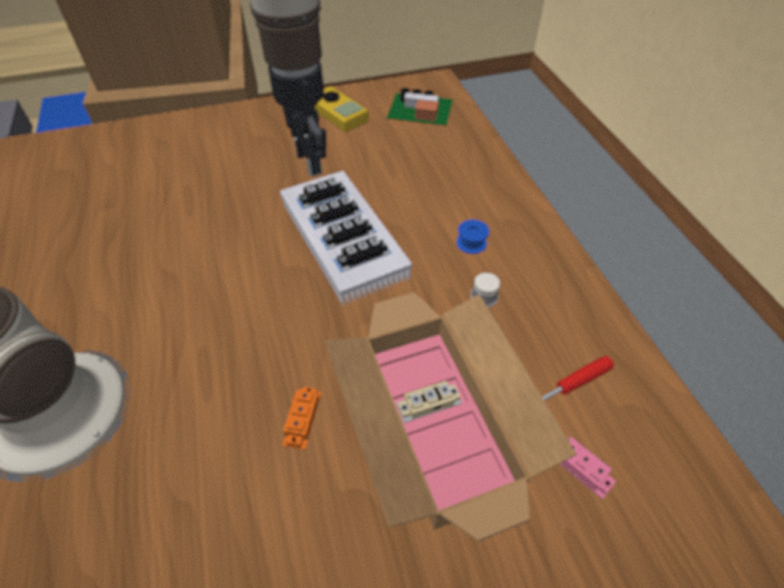

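Run:
```python
from chk import *
C=pickle.load(open('w42.pkl','rb'))
chk(C,[((529,144),(519,270.5)),((429,146),(426.5,272)),((328.5,145),(332.5,270.5)),((227.5,144),(238.5,270.5))])
for p in((227.5,144),(238.5,270.5)): print(ring(C,np.array(p)/1.4)*1.4)
```

```text
mid [ 0.0005 -0.0933] len 0.0795 yaw err deg 0.2
mid [-0.0006 -0.0317] len 0.0795 yaw err deg 0.25
mid [0.0001 0.0307] len 0.0791 yaw err deg -0.18
mid [0.0003 0.0935] len 0.0798 yaw err deg -0.43
[226.99520295 143.05276753]
[238.34562373 272.74637976]
```

Run:
```python
from mods import *
S=pickle.load(open('side0.pkl','rb'));N=pickle.load(open('scene0.pkl','rb'))
p=tri(N,(230,216),S,(342.7,210.7));print('far corner',L(p,CB).round(4),p[2].round(4))
p=tri(N,np.array((244,233))/1.4,S,np.array((571,455))/1.4);print('far -y corner',L(p,CB).round(4),p[2].round(4))
p=tri(N,np.array((428,257))/1.4,S,np.array((328,343))/1.4);print('near +y corner',L(p,CB).round(4),p[2].round(4))
p=tri(N,np.array((271,212))/1.4,S,np.array((485,539))/1.4);print('right corner',L(p,CB).round(4),p[2].round(4))
p=tri(N,np.array((409,284))/1.4,S,np.array((413,293))/1.4);print('left corner?',L(p,CB).round(4),p[2].round(4))
```

```text
far corner [0.1261 0.1427] 0.0894
far -y corner [ 0.1232 -0.1355] 0.0868
near +y corner [-0.1193  0.1409] 0.0785
right corner [ 0.0033 -0.1959] 0.0642
left corner? [0.0082 0.1923] 0.0978
```

Run:
```python
from h import *
print(bot.close_job()); print(bot.sense()['t'])
```

```text
the job is handed in; nothing more can be done
None
the job is handed in; nothing more can be done
```

The job is handed in at about 44 s of the 210 s: all four flaps are folded back, the old module is in the carton, and four new modules are on the heat sink. I got no verdict back.

- **Flaps:** I folded the two long flaps out first, then the two short end flaps. The long flaps' corners measured at about their stops. My corner measurements on the end flaps were not usable because I could not match the same corner in both views. I judged those two from the pictures and from pressing them down to their calculated stop height.
- **Order:** All four recesses were full, so I placed one new module on pad 0 before putting the old ivory module away. The old module went into the recess at y = +31 mm, then the other three new modules went onto pads 1, 2 and 3.
- **Knocked module:** The module in the y = +93 mm recess was shifted by several millimetres early on, into the corner of its recess. I re-measured it and placed it last.
- **Failed grasp:** The first attempt on the first module closed on top of it, too high. I opened, measured again and gripped it properly.
- **Last checks:** In the final wrist picture, all four new modules measured within about 0.8 mm of their pad centres and within 0.5 degrees of square. The jar, screwdriver and spool look unmoved in the final pictures, and the arm is clear of everything.
- **Old module's seating:** I judged it flat from the pictures and from the height at which it was set down, with no separate measurement of its final height.

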